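# Load rods into the V-groove resistance fixture and take a reading

## Robot

A 7-joint arm with a two-finger parallel gripper is mounted at the origin on the work surface. World frame = base frame: x ahead of the robot, y to its left, z up, the work surface at z = 0. Lengths are in m, angles in rad, forces in N, time in s.
With the tool pointing down it reaches from about 0.4 to 0.9 m from the base axis. Payload 5.6 kg.
Tool frame: the origin (TCP) lies at the very end of the fingers, on their centre line; the grasp point (between the pads) lies 19 mm behind it; y points along the fingers, x is the direction in which the jaws open and shut, and the axes are right-handed (so a half turn about y gives the same grasp; the last joint's range is limited). The gripper opens to 92 mm and grips with 3 to 60 N. Pads are 20 mm wide; open, the fingers measure 128 mm over their backs; the gripper's body (75 mm by 189 mm) begins 69 mm behind the grasp point.
Start: joints at [1.128, 0.468, -0.012, 1.603, 0.006, 1.071, -0.056], TCP at [0.253, -0.599, 0.215] pointing down, gripper open.
Joint ranges: [-2.53, 2.53], [-0.31, 2.02], [-1.57, 1.55], [0.28, 2.44], [-1.29, 4.43], [0.15, 1.84], [-2.92, 2.92]. Speed limits (rad/s): [2.57, 2.57, 3.14, 3.14, 3.14, 3.14, 3.14].

## Interface

Orientations are given as a rotation vector (axis times angle).
In Python, from workcell import r gives the robot as it stands.
- The arm moves only by the tool play_rows, never from a script. Its argument "commands" is a list of rows, each an object with "translation": the shift along the tool's x, y, z in mm, a list of three; "yaw": the turn about the tool's y in rad; "grip": the closure, from 0 (fully open) to 1 (shut). In form: [{"translation": [dx, dy, dz], "yaw": yaw, "grip": grip}, ...]. A call has 1 to 12 rows; each row shifts and turns the pose as measured when the row begins, along the tool's axes as they then stand; what a row does not reach is not made up. A row lasts 1/12 s, in which the tool goes at most 41.7 mm and 7.16 degrees, less where a joint would pass 70% of its speed; a pose out of reach is approached as far as the arm can. A call with a gripper value outside its range is refused whole. The fingers move at their own pace and stop on an object; "newtons" is the grip in N (left out, the last holds). Time passes only in rows, so rows that do not move let the fingers close. It gives the time, the measured TCP pose, the force and the opening at its end, in the units of the state.
- r.get_obs(): the state, without advancing time (a new reading comes with each control period).
- r.read_camera(name): name is "scene" or "side" or "wrist"; returns the picture (480x640x3 uint8, red, green, blue); there is no depth.
- r.camera_params(name): a dict with "camera_matrix" (3x3 intrinsics, pixels), "R" (3x3) and "t" (3): a world point X has camera coordinates R X + t. Camera axes: x right, y down, z forward; pixel columns grow to the right and rows downward; lengths in m; the calibration is good to about 2 mm. A picture is of the moment at which its call begins: read the wrist's pose just before it. camera_params takes no time and is no camera call; for the wrist camera it gives the pose at the moment of the call.
- r.finish_job(): hands the job in, once; it reports no verdict.
The state is a dict: "clock": time; "joint_pos": joint angles; "qvel": joint speeds; "tau": joint torques, N m; "ee_pos": TCP position; "tcp_rot": TCP orientation; "force": force on the tool from outside, world axes, zero at the start; "moment": the same for the moment, N m; "grip_width": opening from 0.0 (shut) to 1.0 (fully open).
Only numpy, scipy, OpenCV 4.12 (cv2) and the standard library are available. Lean on these libraries where they do the work, as an engineer would, in place of code of your own. Each camera call takes 0.05 s, during which the arm holds its last target.

## Task

First turn the bench meter's selector knob to standby, the white mark. Then, with it on standby, lay every test rod there is on the board in a V-groove of its own on the fixture, and push each rod along its groove, under the clear cover, until its end touches the end stop. When all of them are fully home, turn the selector to measure, the green mark, leave it there for five seconds for the reading, then turn it back to standby, with the rods still home; leave the jar, the weight and the blue box where they stand.

Things in the scene. Friction and masses are not known exactly. Their poses are not given: they have to be found in the camera images.
- fixture: Aluminium fixture, 165 (x) by 230 (y) mm; origin at the centre of its underside. Four 90-degree V-grooves run along x, centre lines at y = -63, -21, 21, 63, open at x = -82.5 (robot's side). Lands between them are 19.5 high; grooves 14.6 wide, 7.3 deep; a 3 high lip runs along each outer side. A rod in a groove has its axis 23.5 above the bench. Push in +x.
- stop_face (a point): Middle of the end stop: the near face of the fixture's blue wall (34.5 mm high, a brass disc in line with each groove) that closes all four grooves at fixture x = 67.5, y = 0, at rod-axis height 23.5. A rod fully home touches it: its middle is at fixture x = 17.5.
- cover_edge (a point): Middle of the near edge of the clear cover plate, at fixture x = 37.5, y = 0, on its underside, 34.8 mm above the bench. The plate is 4 mm thick and spans all grooves from here to x = 82.5, so a rod must be laid in the open part (x below 37.5) and pushed in under it.
- home_line (a point): Red line across the lands at fixture x = -32.5 (point at y = 0, height 19.5): the near end of a rod is level with it when the rod is fully home.
- board: Fixed thin specimen board, black frame with white plate, 170 (x) by 220 (y) by 4 mm thick; origin at the centre of its underside. It lies on the robot's right or left, the meter on the other side.
- rod1_center (a point): Brass eight-sided rod, 16 mm across flats, 100 long, 0.1 to 0.17 kg; this point is its middle, on the axis; x runs along the rod (the ends are alike). It lies on a flat on the board, axis 8 above the board's top; in a groove two flats rest on the faces. Some of the four rods are absent in a given run. A rod may roll or slide when knocked.
- rod2_center (a point): Copper eight-sided rod, 16 mm across flats, 100 long, 0.1 to 0.17 kg; this point is its middle, on the axis; x runs along the rod (the ends are alike). It lies on a flat on the board, axis 8 above the board's top; in a groove two flats rest on the faces. Some of the four rods are absent in a given run. A rod may roll or slide when knocked.
- rod3_center (a point): Steel eight-sided rod, 16 mm across flats, 100 long, 0.1 to 0.17 kg; this point is its middle, on the axis; x runs along the rod (the ends are alike). It lies on a flat on the board, axis 8 above the board's top; in a groove two flats rest on the faces. Some of the four rods are absent in a given run. A rod may roll or slide when knocked.
- rod4_center (a point): Black graphite eight-sided rod, 16 mm across flats, 100 long, 0.1 to 0.17 kg; this point is its middle, on the axis; x runs along the rod (the ends are alike). It lies on a flat on the board, axis 8 above the board's top; in a groove two flats rest on the faces. Some of the four rods are absent in a given run. A rod may roll or slide when knocked.
- meter: Fixed light-grey bench meter, 210 (x) by 210 (y) by 70 mm high, with a dark blue display on top of its far part; origin at the centre of its underside. The selector knob stands on its top at x = -45, y = -35 in its frame.
- selector_grip (a point): On the vertical axis of the black selector knob, 99 mm above the bench, at the height to grip. Grip bar 42 mm long, 14 thick, from 82 to 112 above the bench, over a disc of diameter 46; the point's x runs along the bar to the end with the white pointer stripe. The pointer sweeps the far side (meter +x); marks lie 43 mm from the axis on the meter's top.
- selector (a joint): Knob angle, rad, growing clockwise seen from above. Detents: 0 = standby (white mark in black surround, pointer 0.675 rad left of the meter's +x), 0.45 and 0.90 = other ranges (narrow dark marks), 1.35 = measure (green mark). End stops -0.12 and 1.47. Starts at 0.45 or 0.90. Under 0.2 N m turns it; let go, it settles in the nearest detent.
- jar: Bystander: amber jar with white cap, diameter 52, 60 mm high, 0.18 kg; origin at the centre of its underside.
- weight: Bystander: round steel weight with a knob, diameter 52, 48 mm high, 0.5 kg; origin at the centre of its underside.
- caddy: Bystander: closed blue plastic box 60 by 90 by 35 mm, 0.25 kg; origin at the centre of its underside.
Things that resemble listed ones, but are neither listed nor needed, are in the scene too. What is shaped like the part that bears rod1_center but pink, red or turquoise is not meant.

How it is judged:
On the way, in this order (a step that is already met when the one before it is completed fails the run):
1. the selector is turned to standby (within 0.12 rad of 0) before the rods are loaded (value of joint selector between -0.12 and 0.12 rad), for 0.2 s.
2. with the selector on standby, every rod present lies in a groove with its end touching the stop (within 2 mm) (all of step 1 and x of rod1_center in the frame of fixture between 0.0155 and 0.021 m and z of rod1_center in the frame of fixture between 0.0205 and 0.0265 m and angle between the x axis of each of rod1_center, rod2_center, rod3_center, rod4_center and the x axis of fixture, either way round below 0.05 rad and (y of rod1_center in the frame of fixture between -0.066 and -0.06 m or y of rod1_center in the frame of fixture between -0.024 and -0.018 m or y of rod1_center in the frame of fixture between 0.018 and 0.024 m or y of rod1_center in the frame of fixture between 0.06 and 0.066 m) and x of rod2_center in the frame of fixture between 0.0155 and 0.021 m and z of rod2_center in the frame of fixture between 0.0205 and 0.0265 m and (y of rod2_center in the frame of fixture between -0.066 and -0.06 m or y of rod2_center in the frame of fixture between -0.024 and -0.018 m or y of rod2_center in the frame of fixture between 0.018 and 0.024 m or y of rod2_center in the frame of fixture between 0.06 and 0.066 m) and x of rod3_center in the frame of fixture between 0.0155 and 0.021 m and z of rod3_center in the frame of fixture between 0.0205 and 0.0265 m and (y of rod3_center in the frame of fixture between -0.066 and -0.06 m or y of rod3_center in the frame of fixture between -0.024 and -0.018 m or y of rod3_center in the frame of fixture between 0.018 and 0.024 m or y of rod3_center in the frame of fixture between 0.06 and 0.066 m) and x of rod4_center in the frame of fixture between 0.0155 and 0.021 m and z of rod4_center in the frame of fixture between 0.0205 and 0.0265 m and (y of rod4_center in the frame of fixture between -0.066 and -0.06 m or y of rod4_center in the frame of fixture between -0.024 and -0.018 m or y of rod4_center in the frame of fixture between 0.018 and 0.024 m or y of rod4_center in the frame of fixture between 0.06 and 0.066 m)), for 0.2 s.
3. the selector is turned to measure (within 0.12 rad of 1.35) and stays there for at least 4 s (value of joint selector between 1.23 and 1.47 rad), for 4 s.
4. the selector is turned back to standby (within 0.12 rad of 0) (all of step 1), for 0.2 s.
At the end, for the whole second after the job is handed in: selector back on standby (within 0.12 rad of 0); every rod present at rest in a V-groove of its own, seated within 3 mm sideways and in height, within 0.05 rad of its direction, its end within 2 mm of the stop; jar, weight and blue box upright, within 30 mm of their starts (all of step 4 and x of rod1_center in the frame of fixture between 0.0155 and 0.021 m and z of rod1_center in the frame of fixture between 0.0205 and 0.0265 m and angle between the x axis of each of rod1_center, rod2_center, rod3_center, rod4_center and the x axis of fixture, either way round below 0.05 rad and (y of rod1_center in the frame of fixture between -0.066 and -0.06 m or y of rod1_center in the frame of fixture between -0.024 and -0.018 m or y of rod1_center in the frame of fixture between 0.018 and 0.024 m or y of rod1_center in the frame of fixture between 0.06 and 0.066 m) and x of rod2_center in the frame of fixture between 0.0155 and 0.021 m and z of rod2_center in the frame of fixture between 0.0205 and 0.0265 m and (y of rod2_center in the frame of fixture between -0.066 and -0.06 m or y of rod2_center in the frame of fixture between -0.024 and -0.018 m or y of rod2_center in the frame of fixture between 0.018 and 0.024 m or y of rod2_center in the frame of fixture between 0.06 and 0.066 m) and x of rod3_center in the frame of fixture between 0.0155 and 0.021 m and z of rod3_center in the frame of fixture between 0.0205 and 0.0265 m and (y of rod3_center in the frame of fixture between -0.066 and -0.06 m or y of rod3_center in the frame of fixture between -0.024 and -0.018 m or y of rod3_center in the frame of fixture between 0.018 and 0.024 m or y of rod3_center in the frame of fixture between 0.06 and 0.066 m) and x of rod4_center in the frame of fixture between 0.0155 and 0.021 m and z of rod4_center in the frame of fixture between 0.0205 and 0.0265 m and (y of rod4_center in the frame of fixture between -0.066 and -0.06 m or y of rod4_center in the frame of fixture between -0.024 and -0.018 m or y of rod4_center in the frame of fixture between 0.018 and 0.024 m or y of rod4_center in the frame of fixture between 0.06 and 0.066 m) and linear speed of each of rod1, rod2, rod3, rod4 below 0.02 m/s and angle between each of jar, weight, caddy's own z axis and vertical below 0.2 rad and distance of each of jar, weight, caddy from where it was at the start of the episode below 0.03 m); the robot touches nothing.
It fails at once if the jar is moved by more than 30 mm or tipped (distance of jar from where it was at the start of the episode above 0.03 m or angle between jar's own z axis and vertical above 0.35 rad).
It fails at once if the weight is moved by more than 30 mm or tipped (distance of weight from where it was at the start of the episode above 0.03 m or angle between weight's own z axis and vertical above 0.35 rad).
It fails at once if the blue box is moved by more than 30 mm or tipped (distance of caddy from where it was at the start of the episode above 0.03 m or angle between caddy's own z axis and vertical above 0.35 rad).
Of rod1, rod2, rod3, rod4 only 3 to 4 are there at a start; the rules pass over those that are not, and their reading is None.
At some moment in a run one of rod1, rod2, rod3, rod4 may be knocked a few centimetres aside while the robot is not near it.
Once in a run the grip may slacken for a moment while it holds something.
It also fails if it takes over 210 s, if anything falls off the work surface, if the arm or the gripper's body presses on something with over 40 N, if the wrist force passes 120 N, or if a joint passes its speed limit or range.

## Working session

There is one attempt and no reset: what is moved stays moved. The work goes in short steps, Python scripts to look and compute and a tool call to move; the robot and the scene stay as the last step left them, time stands still between calls to the robot, and variables do not carry over. Pictures are saved under pics/ and viewed, and the job is handed in when it is done.

Besides the shell and the picture viewer there is one more tool, called after "Call:" in YAML: its name, and indented under it one key for each argument. play_rows: Moves the arm, as the interface text tells. Its arguments: {"type":"object","properties":{"commands":{"type":"array"},"newtons":{"type":"number"}},"required":["commands"]}

```bash
ls; mkdir -p pics; python3 - <<'E'
from workcell import r
import cv2,numpy as np
print(r.get_obs())
for n in ["scene","side","wrist"]:
    p=r.camera_params(n); im=r.read_camera(n)
    cv2.imwrite(f"pics/{n}0.png",im[:,:,::-1])
    print(n,p)
E
```

```text
pics
{'clock': 0.0, 'joint_pos': array([ 1.12798979,  0.46835204, -0.01161457,  1.60362692,  0.00598819,
        1.07139863, -0.05630337]), 'qvel': array([ 6.89311410e-04,  9.99045656e-04,  1.65503481e-04, -1.67817364e-03,
        1.92236048e-03,  1.12929428e-03,  8.09589078e-05]), 'tau': array([ 2.54990482e-04, -5.20583260e+01, -1.22224947e-02, -2.43759602e+01,
       -5.66532032e-02,  1.72716746e-02,  2.11294587e-04]), 'ee_pos': array([ 0.25272256, -0.59822155,  0.2136553 ]), 'tcp_rot': array([-1.37130511,  0.91103156, -0.90853699]), 'force': array([-0.45831762, -0.03632063, -0.38823497]), 'moment': array([-0.0360037 ,  0.01500921,  0.0079466 ]), 'grip_width': 0.997788812243597}
scene {'camera_matrix': array([[517.07323056,   0.        , 322.58580731],
       [  0.        , 517.07323056, 235.21559923],
       [  0.        ,   0.        ,   1.        ]]), 'R': array([[ 0.46076219,  0.88745232, -0.01125081],
       [ 0.62460447, -0.33324633, -0.70626917],
       [-0.63052951,  0.31839483, -0.70785399]]), 't': array([-0.30640582, -0.26420942,  1.58818381])}
side {'camera_matrix': array([[608.48251323,   0.        , 321.05563142],
       [  0.        , 608.48251323, 236.30305883],
       [  0.        ,   0.        ,   1.        ]]), 'R': array([[-0.99979386, -0.02019651,  0.00208221],
       [-0.01662993,  0.75574293, -0.65465721],
       [ 0.01164817, -0.65455689, -0.75592301]]), 't': array([0.51656716, 0.03015082, 1.34763736])}
wrist {'camera_matrix': array([[426.61369294,   0.        , 316.02279713],
       [  0.        , 426.61369294, 247.39703237],
       [  0.        ,   0.        ,   1.        ]]), 'R': array([[ 0.38855921, -0.92142153, -0.00202756],
       [-0.88013884, -0.37179999,  0.29516164],
       [-0.27272213, -0.11290324, -0.95544518]]), 't': array([-0.64981871, -0.03312456,  0.39229166])}
```

View pics/scene0.png

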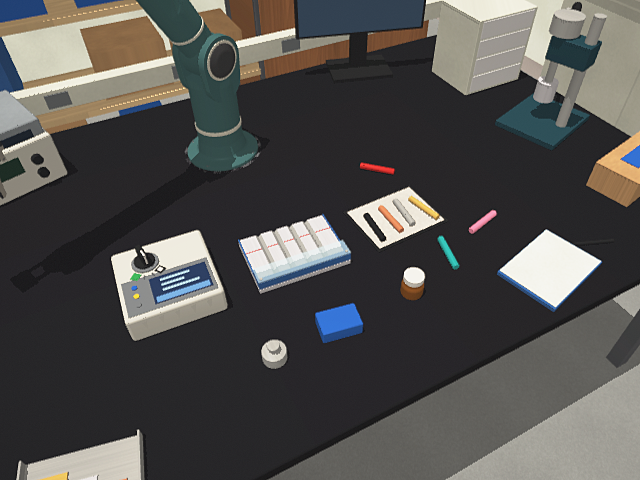

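View pics/side0.png

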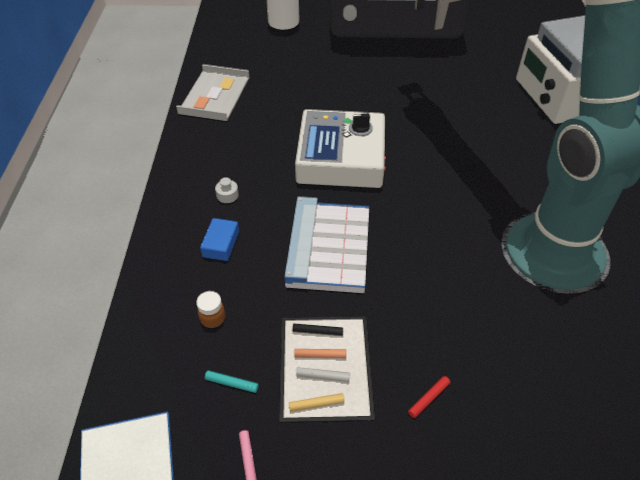

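View pics/wrist0.png

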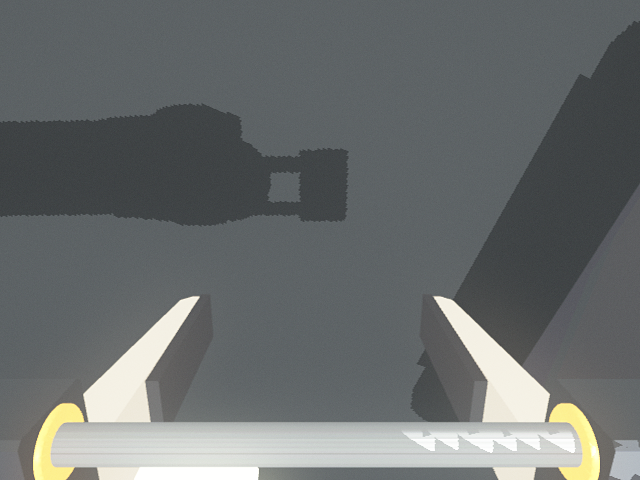

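The pictures show all four rods on the board (side image: black ~(318,329), copper (320,353), steel (323,375), brass (317,402)). The fixture is at ~(330,245), the meter at (342,148) and the knob at (361,123). The jar, weight and box are on the far side. Next I'll measure.

```bash
cat > h.py <<'E'
import numpy as np, cv2
from scipy.spatial.transform import Rotation as Rot
def ray(p,uv):
    K,R,t=p["camera_matrix"],p["R"],p["t"]
    d=R.T@np.linalg.solve(K,np.array([uv[0],uv[1],1.0])); c=-R.T@t
    return c,d/np.linalg.norm(d)
def onz(p,uv,z):
    c,d=ray(p,uv); return c+d*(z-c[2])/d[2]
def proj(p,X):
    q=p["camera_matrix"]@(p["R"]@np.asarray(X,float)+p["t"]); return q[:2]/q[2]
def tri(p1,u1,p2,u2):
    c1,d1=ray(p1,u1);c2,d2=ray(p2,u2)
    A=np.stack([d1,-d2],1);s=np.linalg.lstsq(A,c2-c1,rcond=None)[0]
    a=c1+s[0]*d1;b=c2+s[1]*d2
    return (a+b)/2,np.linalg.norm(a-b)
E
python3 - <<'E'
import cv2
for n,b in [("side",(270,90,400,300)),("side",(270,310,400,430)),("scene",(100,180,460,350))]:
    im=cv2.imread(f"pics/{n}0.png")[b[1]:b[3],b[0]:b[2]]
    s=min(800/im.shape[1],600/im.shape[0]); 
    cv2.imwrite(f"pics/c_{n}{b[1]}.png",cv2.resize(im,None,fx=s,fy=s,interpolation=cv2.INTER_CUBIC));print(s)
E
```

```text
2.857142857142857
5.0
2.2222222222222223
```

View pics/c_side90.png

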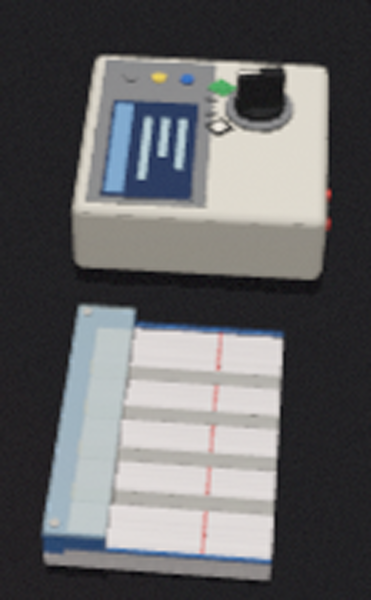

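View pics/c_side310.png

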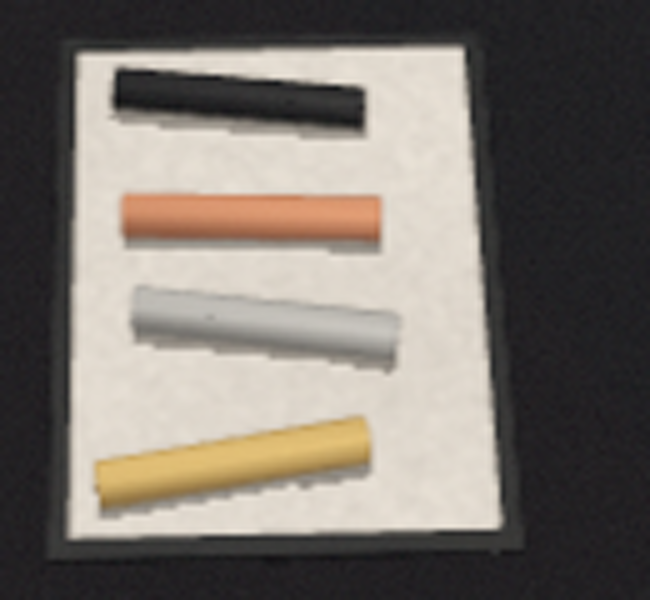

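View pics/c_scene180.png

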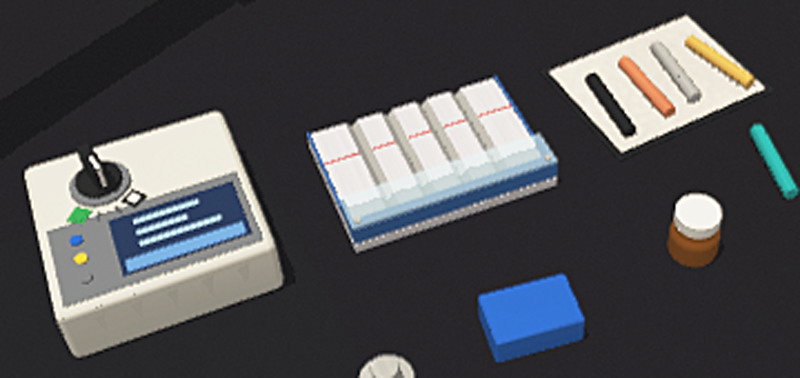

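```bash
python3 - <<'E'
from workcell import r
from h import *
S=r.camera_params("side");C=r.camera_params("scene")
f=lambda u,v:(270+u/2.857,90+v/2.857)
g=lambda u,v:(100+u/2.2222,180+v/2.2222)
b=lambda u,v:(270+u/5,310+v/5)
print("meter top side")
for uv in [(100,57),(328,65),(324,222),(75,212)]: print(onz(S,f(*uv),.07).round(4))
print("meter top scene")
for uv in [(25,170),(222,112),(283,285),(75,352)]: print(onz(C,g(*uv),.07).round(4))
print("knob: marks green/white, side, scene")
print(onz(S,f(222,87),.07).round(4),onz(S,f(218,127),.07).round(4))
print(onz(C,g(79,215),.07).round(4),onz(C,g(133,198),.07).round(4))
print("fixture side near corners z=.0225, red line ends z .0195")
for uv in [(284,333),(271,562)]: print(onz(S,f(*uv),.0225).round(4))
for uv in [(221,335),(203,552)]: print(onz(S,f(*uv),.0195).round(4))
for uv in [(310,135),(496,78)]: print(onz(C,g(*uv),.0225).round(4))
for uv in [(325,164),(513,104)]: print(onz(C,g(*uv),.0195).round(4))
print("rods")
for n,a,c in [("blk",(115,92),(364,108)),("cop",(122,215),(381,219)),("ste",(133,312),(399,336)),("bra",(97,485),(371,440))]:
    A=onz(S,b(*a),.014);B=onz(S,b(*c),.014);d=A-B
    print(n,((A+B)/2).round(4),np.linalg.norm(d).round(4),np.arctan2(d[1],d[0]).round(3))
for n,a,c in [("blk",(592,77),(628,132)),("cop",(624,61),(669,111)),("ste",(659,47),(694,97)),("bra",(689,40),(750,82))]:
    A=onz(C,g(*c),.014);B=onz(C,g(*a),.014);d=A-B
    print(n,((A+B)/2).round(4),np.linalg.norm(d).round(4),np.arctan2(d[1],d[0]).round(3))
p=r.camera_params("wrist");o=r.get_obs()
Rt=Rot.from_rotvec(o['tcp_rot']).as_matrix();print(Rt.round(3)); c=-p['R'].T@p['t'];print("cam in tool",Rt.T@(c-o['ee_pos']),(p['R']@Rt).round(3))
E
```

```text
meter top side
[ 0.566  -0.3955  0.07  ]
[ 0.3619 -0.3886  0.07  ]
[ 0.3751 -0.1826  0.07  ]
[ 0.5788 -0.1901  0.07  ]
meter top scene
[ 0.3717 -0.3903  0.07  ]
[ 0.3852 -0.1846  0.07  ]
[ 0.6348 -0.2061  0.07  ]
[ 0.6179 -0.3957  0.07  ]
knob: marks green/white, side, scene
[ 0.4569 -0.3553  0.07  ] [ 0.4608 -0.3007  0.07  ]
[ 0.4588 -0.3552  0.07  ] [ 0.4619 -0.3019  0.07  ]
fixture side near corners z=.0225, red line ends z .0195
[ 0.4073 -0.1021  0.0225]
[0.424  0.1263 0.0225]
[ 0.458  -0.1017  0.0195]
[0.4729 0.1162 0.0195]
[ 0.416  -0.1018  0.0225]
[0.4309 0.1236 0.0225]
[ 0.4623 -0.1025  0.0195]
[0.476  0.1221 0.0195]
rods
blk [0.5184 0.227  0.014 ] 0.0981 -0.053
cop [0.5125 0.279  0.014 ] 0.0988 0.004
ste [0.5063 0.324  0.014 ] 0.0993 -0.078
bra [0.5164 0.3792 0.014 ] 0.1 0.195
blk [0.5229 0.2227 0.014 ] 0.0975 -0.113
cop [0.5166 0.2762 0.014 ] 0.0965 -0.0
ste [0.5129 0.3206 0.014 ] 0.0931 -0.134
bra [0.521  0.3762 0.014 ] 0.0978 0.21
[[ 0.389 -0.001  0.921]
 [-0.921  0.001  0.389]
 [-0.001 -1.    -0.   ]]
cam in tool [ 0.00090895 -0.16954303  0.08371596] [[ 1.     0.    -0.001]
 [-0.    -0.295 -0.955]
 [-0.001  0.955 -0.295]]
```

Call:
play_rows:
  commands:
    - {"translation": [-18,0,26],"yaw": 0,"grip": 0}
    - {"translation": [-18,0,26],"yaw": 0,"grip": 0}
    - {"translation": [-18,0,26],"yaw": 0,"grip": 0}
    - {"translation": [-18,0,26],"yaw": 0,"grip": 0}
    - {"translation": [-18,0,26],"yaw": 0,"grip": 0}
    - {"translation": [-18,0,26],"yaw": 0,"grip": 0}
    - {"translation": [-18,0,26],"yaw": 0,"grip": 0}
    - {"translation": [-18,0,26],"yaw": 0,"grip": 0}
    - {"translation": [-18,0,26],"yaw": 0,"grip": 0}
    - {"translation": [-18,0,26],"yaw": 0,"grip": 0}
    - {"translation": [0,0,0],"yaw": 0.12,"grip": 0}
    - {"translation": [0,0,0],"yaw": 0.12,"grip": 0}

```text
clock: 1.15
ee_pos: [0.4263, -0.3191, 0.2092]
tcp_rot: [-1.276, 1.106, -1.093]
force: [-0.2, -0.2, -0.0]
grip_width: 1.001
```

```bash
cat >> h.py <<'E'
def st():
    from workcell import r
    o=r.get_obs();Rt=Rot.from_rotvec(o['tcp_rot']).as_matrix()
    print("t",round(o['clock'],2),"tcp",o['ee_pos'].round(4),"a",round(float(np.arctan2(Rt[1,0],Rt[0,0])),4),"tilt",(Rt[:2,1]).round(4),"F",o['force'].round(1),"grip",round(o['grip_width']*92,1),"q7",round(o['joint_pos'][6],2))
    return o,Rt
def snap(cam,name,box=None,s=1):
    from workcell import r
    p=r.camera_params(cam);im=r.read_camera(cam)[:,:,::-1]
    cv2.imwrite(f"pics/{name}_full.png",im)
    if box: im=im[box[1]:box[3],box[0]:box[2]]
    cv2.imwrite(f"pics/{name}.png",cv2.resize(im,None,fx=s,fy=s,interpolation=cv2.INTER_CUBIC))
    np.savez(f"pics/{name}.npz",**p)
    return p
E
python3 - <<'E'
from h import *
st();snap("wrist","w1")
E
```

```text
t 1.15 tcp [ 0.4263 -0.3191  0.2092] a -1.4223 tilt [-0.0062  0.0046] F [-0.2 -0.2 -0. ] grip 92.1 q7 -0.88
```

View pics/w1.png

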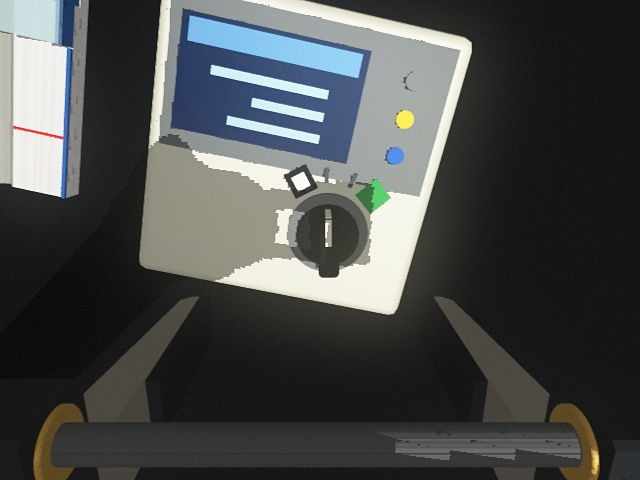

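```bash
python3 - <<'E'
from h import *
p=np.load("pics/w1.npz")
w=onz(p,(300.5,181),.07);g=onz(p,(375,195),.07)
m=(w+g)/2;d=w-g;print(w,g,np.linalg.norm(d));d/=np.linalg.norm(d);fx=np.array([d[1],-d[0],0]);yaw=np.arctan2(fx[1],fx[0])
ax=m-.0336*fx;print("meter yaw",yaw,"axis",ax)
a=onz(p,(328,208),.112);b=onz(p,(328,247),.112);print("stripe",a,b,np.arctan2(*(a-b)[1::-1]))
print("pointer q from stripe",yaw+.675-np.arctan2(*(a-b)[1::-1]))
disc=onz(p,(330,231),.078);print("disc",disc, "knob proj",proj(p,[ax[0],ax[1],.112]))
for uv in [(471,40),(396,313),(141,266)]: print(onz(p,uv,.07))
E
python3 -c "
import cv2;im=cv2.imread('pics/w1_full.png')[150:300,240:440];cv2.imwrite('pics/w1c.png',cv2.resize(im,None,fx=4,fy=4,interpolation=2))"
```

```text
[ 0.46222273 -0.30232764  0.07      ] [ 0.46016519 -0.35743043  0.07      ] 0.05514119480346844
meter yaw -0.037322710085162025 axis [ 0.42761736 -0.32862528  0.07      ]
stripe [ 0.45438763 -0.32277842  0.112     ] [ 0.42871335 -0.32682268  0.112     ] 0.15623789077512704
pointer q from stripe 0.4814393991397109
disc [ 0.4305694  -0.32872703  0.078     ] knob proj [330.45842762 248.96989671]
[ 0.57034449 -0.40031877  0.07      ]
[ 0.36953619 -0.39176928  0.07      ]
[ 0.37920219 -0.18974367  0.07      ]
```

View pics/w1c.png

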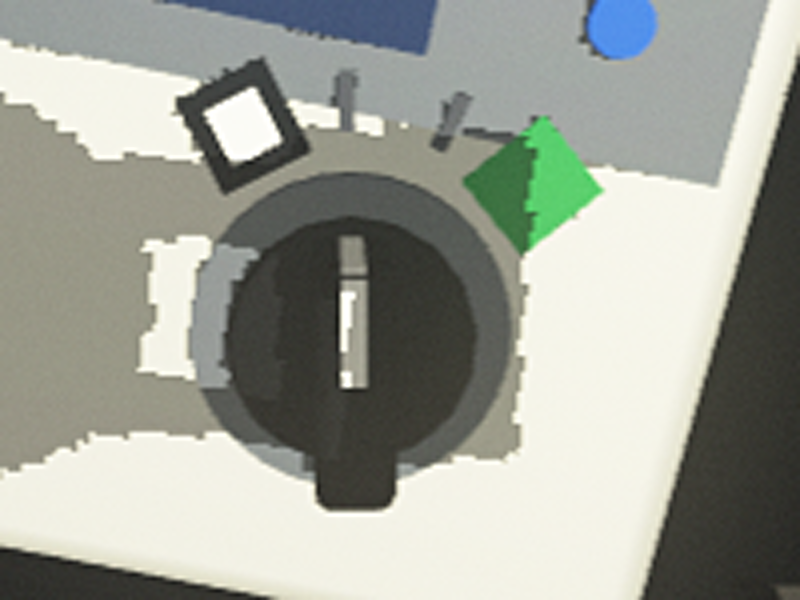

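```bash
python3 - <<'E'
from h import *
p=np.load("pics/w1.npz")
a=onz(p,(328,218.7),.112);b=onz(p,(329,276.5),.112);print(a,b,np.linalg.norm(a-b),(a+b)/2,np.arctan2(*(a-b)[1::-1]))
o,Rt=st()
t=np.array([.4285,-.3285,0]);d=t-o['ee_pos'];print((Rt.T@d)*1000, "a target",.18-np.pi/2)
E
```

```text
[ 0.44748776 -0.3238653   0.112     ] [ 0.40838948 -0.33070092  0.112     ] 0.03969132489196419 [ 0.42793862 -0.32728311  0.112     ] 0.17308243296791317
t 1.2 tcp [ 0.4267 -0.3184  0.2092] a -1.4272 tilt [-0.0058  0.0054] F [0.8 0.7 0.3] grip 92.1 q7 -0.88
[ 11.58224249 209.12208815   1.32960251] a target -1.3907963267948966
```

Call:
play_rows:
  commands:
    - {"translation": [10,20,1],"yaw": -0.03,"grip": 0.4}
    - {"translation": [0,30,0],"yaw": 0,"grip": 0.4}
    - {"translation": [0,30,0],"yaw": 0,"grip": 0.4}
    - {"translation": [0,28,0],"yaw": 0,"grip": 0.4}
    - {"translation": [0,14,0],"yaw": 0,"grip": 0.4}
    - {"translation": [0,0,0],"yaw": 0,"grip": 0.5}

```text
clock: 1.7
ee_pos: [0.4303, -0.3297, 0.0845]
tcp_rot: [-1.293, 1.069, -1.067]
force: [0.3, 0.8, 0.3]
grip_width: 0.59
```

```bash
python3 - <<'E'
from h import *
o,Rt=st();snap("wrist","w2")
t=np.array([.428,-.328,.087]);d=t-o['ee_pos'];print((Rt.T@d)*1000)
E
```

```text
t 1.7 tcp [ 0.4303 -0.3297  0.0845] a -1.3807 tilt [-0.001  0.001] F [0.3 0.8 0.3] grip 54.3 q7 -0.85
[-2.14084593 -2.50917139 -1.94805088]
```

View pics/w2.png

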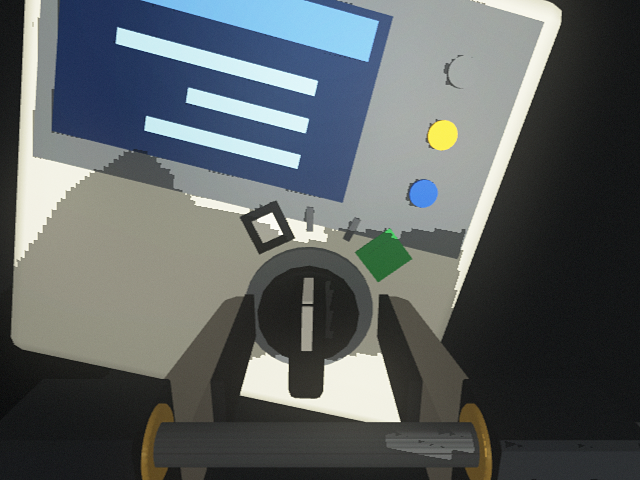

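Call:
play_rows:
  commands:
    - {"translation": [-2,-3,-2],"yaw": 0,"grip": 0.6}
    - {"translation": [0,0,0],"yaw": 0,"grip": 1}
    - {"translation": [0,0,0],"yaw": 0,"grip": 1}
    - {"translation": [0,0,0],"yaw": 0,"grip": 1}
    - {"translation": [0,0,0],"yaw": 0,"grip": 1}
    - {"translation": [0,0,0],"yaw": 0,"grip": 1}
    - {"translation": [0,0,0],"yaw": 0,"grip": 1}
  newtons: 20

```text
clock: 2.33
ee_pos: [0.4287, -0.3262, 0.0927]
tcp_rot: [-1.292, 1.065, -1.065]
force: [1.2, -2.2, -6.5]
grip_width: 0.151
```

```bash
python3 - <<'E'
from h import *
st()
E
```

```text
t 2.33 tcp [ 0.4287 -0.3262  0.0927] a -1.3772 tilt [0.0018 0.0022] F [ 1.2 -2.2 -6.5] grip 13.9 q7 -0.84
```

Call:
play_rows:
  commands:
    - {"translation": [0,0,0],"yaw": -0.1,"grip": 1}
    - {"translation": [0,0,0],"yaw": -0.1,"grip": 1}
    - {"translation": [0,0,0],"yaw": -0.1,"grip": 1}
    - {"translation": [0,0,0],"yaw": -0.1,"grip": 1}
    - {"translation": [0,0,0],"yaw": -0.04,"grip": 1}
    - {"translation": [0,0,0],"yaw": 0,"grip": 1}
    - {"translation": [0,0,0],"yaw": 0,"grip": 1}

```text
clock: 2.92
ee_pos: [0.4284, -0.3256, 0.0927]
tcp_rot: [-1.447, 0.715, -0.716]
force: [0.5, 1.4, -3.1]
grip_width: 0.151
```

```bash
python3 - <<'E'
from h import *
st();snap("wrist","w3")
E
```

```text
t 2.92 tcp [ 0.4284 -0.3256  0.0927] a -0.917 tilt [0.0018 0.0026] F [ 0.5  1.4 -3.1] grip 13.9 q7 -0.45
```

View pics/w3.png

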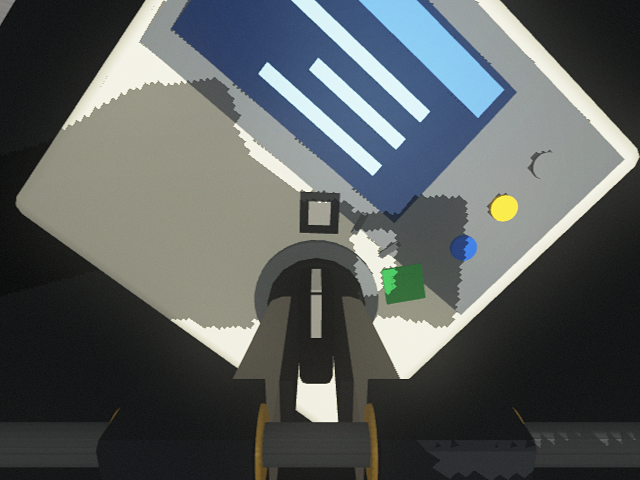

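Pointer is on the white mark (319,212), and the TCP has turned 0.46 rad. I'll release, rise and head for the board.

Call:
play_rows:
  commands:
    - {"translation": [0,0,0],"yaw": 0,"grip": 0.5}
    - {"translation": [0,0,0],"yaw": 0,"grip": 0.5}
    - {"translation": [0,0,0],"yaw": 0,"grip": 0.5}
    - {"translation": [0,-30,0],"yaw": 0,"grip": 0.5}
    - {"translation": [0,-35,0],"yaw": 0,"grip": 0.5}
    - {"translation": [0,-35,0],"yaw": 0,"grip": 0.5}
    - {"translation": [0,-35,0],"yaw": 0,"grip": 0.5}

```text
clock: 3.55
ee_pos: [0.425, -0.3256, 0.2272]
tcp_rot: [-1.446, 0.727, -0.71]
force: [1.8, -0.9, 0.5]
grip_width: 0.499
```

```bash
python3 - <<'E'
from h import *
st();snap("wrist","w4")
E
```

```text
t 3.55 tcp [ 0.425  -0.3256  0.2272] a -0.9211 tilt [-0.0081  0.0072] F [ 1.8 -0.9  0.5] grip 45.9 q7 -0.4
```

View pics/w4.png

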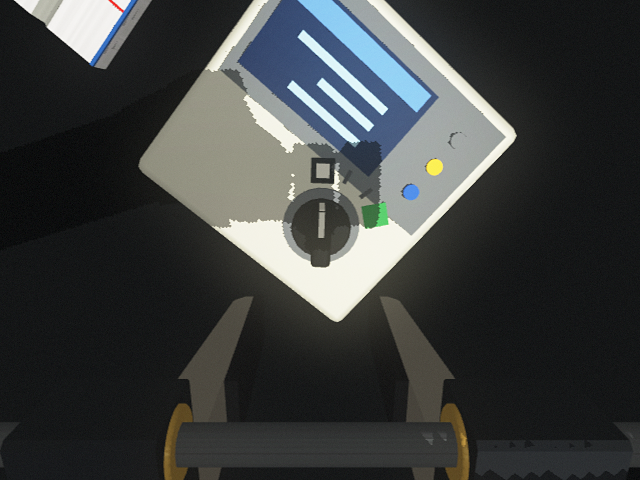

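Call:
play_rows:
  commands:
    - {"translation": [-24,0,26],"yaw": 0,"grip": 0.5}
    - {"translation": [-24,0,26],"yaw": 0,"grip": 0.5}
    - {"translation": [-24,0,26],"yaw": 0,"grip": 0.5}
    - {"translation": [-24,0,26],"yaw": 0,"grip": 0.5}
    - {"translation": [-24,0,26],"yaw": 0,"grip": 0.5}
    - {"translation": [-24,0,26],"yaw": 0,"grip": 0.5}
    - {"translation": [-24,0,26],"yaw": 0,"grip": 0.5}
    - {"translation": [-24,0,26],"yaw": 0,"grip": 0.5}
    - {"translation": [-24,0,26],"yaw": 0,"grip": 0.5}
    - {"translation": [-24,0,26],"yaw": 0,"grip": 0.5}

```text
clock: 4.43
ee_pos: [0.5007, 0.0194, 0.2423]
tcp_rot: [-1.447, 0.713, -0.765]
force: [-0.1, 0.2, -0.9]
grip_width: 0.5
```

Call:
play_rows:
  commands:
    - {"translation": [-24,0,26],"yaw": 0,"grip": 0.5}
    - {"translation": [-24,0,26],"yaw": 0,"grip": 0.5}
    - {"translation": [-24,0,26],"yaw": 0,"grip": 0.5}
    - {"translation": [-24,0,26],"yaw": 0,"grip": 0.5}
    - {"translation": [-24,0,26],"yaw": 0,"grip": 0.5}
    - {"translation": [-24,0,26],"yaw": 0.11,"grip": 0.5}
    - {"translation": [-24,0,26],"yaw": 0.11,"grip": 0.5}
    - {"translation": [0,0,0],"yaw": 0.11,"grip": 0.5}
    - {"translation": [0,0,0],"yaw": 0.11,"grip": 0.5}
    - {"translation": [0,0,0],"yaw": 0.11,"grip": 0.5}
    - {"translation": [0,0,0],"yaw": 0.1,"grip": 0.5}

```text
clock: 5.35
ee_pos: [0.5578, 0.2853, 0.2411]
tcp_rot: [-1.167, 1.209, -1.271]
force: [-0.1, -0.4, 0.4]
grip_width: 0.499
```

```bash
python3 - <<'E'
from h import *
st();snap("wrist","w5")
E
```

```text
t 5.35 tcp [0.5578 0.2853 0.2411] a -1.6183 tilt [ 0.0383 -0.0133] F [-0.1 -0.4  0.4] grip 45.9 q7 -2.33
```

View pics/w5.png

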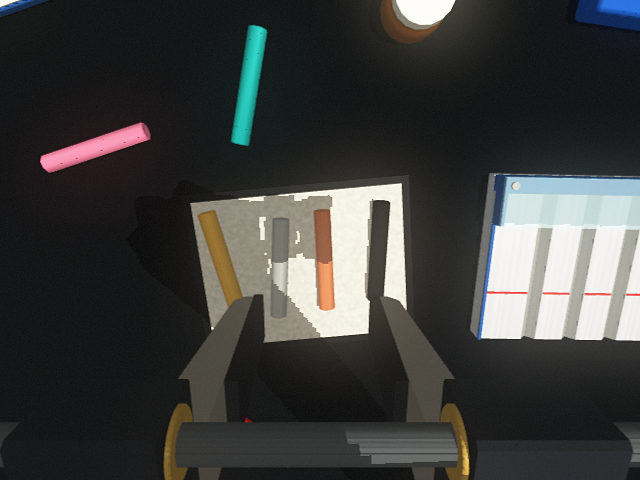

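Call:
play_rows:
  commands:
    - {"translation": [0,0,0],"yaw": 0,"grip": 0.72}
    - {"translation": [0,0,0],"yaw": 0,"grip": 0.72}
    - {"translation": [0,0,0],"yaw": 0,"grip": 0.72}

```text
clock: 5.65
ee_pos: [0.5581, 0.2854, 0.2416]
tcp_rot: [-1.167, 1.207, -1.271]
force: [-0.6, 0.1, 0.3]
grip_width: 0.307
```

```bash
python3 - <<'E'
from h import *
st();snap("wrist","w6",(180,160,420,340),3.3)
E
```

```text
t 5.65 tcp [0.5581 0.2854 0.2416] a -1.6166 tilt [ 0.0401 -0.0134] F [-0.6  0.1  0.3] grip 28.2 q7 -2.33
```

View pics/w6.png

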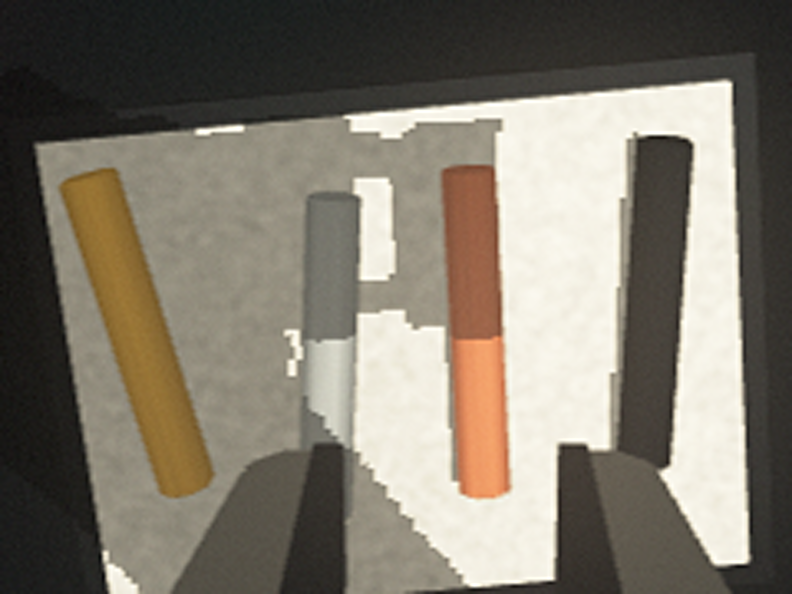

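```bash
python3 - <<'E'
from h import *
for v in ([-1.371,.911,-.9085],[-1.276,1.106,-1.093],[-1.293,1.069,-1.067],[-1.447,.715,-.716],[-1.446,.727,-.71],[-1.447,.713,-.765],[-1.167,1.209,-1.271]):
    print(Rot.from_rotvec(v).as_matrix()[:,1].round(4))
p=np.load("pics/w6.npz")
f=lambda u,v:(180+u/3.3,160+v/3.3)
# axis line at top flat z=.020: far end & near end on rod top centre
for n,a,c in [("blk",(664,145),(643,460)),("cop",(469,170),(484,485)),("ste",(333,197),(326,520)),("bra",(90,180),(186,485))]:
    for z in (.02,):
        A=onz(p,f(*a),z);B=onz(p,f(*c),z);d=A-B
        print(n,A.round(4),B.round(4),((A+B)/2).round(4),np.linalg.norm(d).round(4),np.arctan2(d[1],d[0]).round(3))
E
```

```text
[-6.0e-04  1.8e-03 -1.0e+00]
[-0.0061  0.0047 -1.    ]
[-8.e-04  9.e-04 -1.e+00]
[ 0.0017  0.0021 -1.    ]
[-0.0083  0.007  -0.9999]
[ 0.0261 -0.0194 -0.9995]
[ 0.0384 -0.0133 -0.9992]
blk [0.5695 0.2207 0.02  ] [0.4745 0.2277 0.02  ] [0.522  0.2242 0.02  ] 0.0952 -0.074
cop [0.565  0.2761 0.02  ] [0.4689 0.2757 0.02  ] [0.517  0.2759 0.02  ] 0.0961 0.004
ste [0.5591 0.3151 0.02  ] [0.46  0.324 0.02 ] [0.5096 0.3196 0.02  ] 0.0995 -0.089
bra [0.5674 0.3835 0.02  ] [0.4735 0.3651 0.02  ] [0.5205 0.3743 0.02  ] 0.0956 0.193
```

Call:
play_rows:
  commands:
    - {"translation": [20,25,-14],"yaw": 0.03,"grip": 0.72}
    - {"translation": [20,25,-14],"yaw": 0,"grip": 0.72}
    - {"translation": [20,25,-13],"yaw": 0,"grip": 0.72}
    - {"translation": [0,30,0],"yaw": 0,"grip": 0.72}
    - {"translation": [0,30,0],"yaw": 0,"grip": 0.72}
    - {"translation": [0,30,0],"yaw": 0,"grip": 0.72}
    - {"translation": [0,20,0],"yaw": 0,"grip": 0.72}
    - {"translation": [0,0,0],"yaw": 0,"grip": 0.72}

```text
clock: 6.37
ee_pos: [0.5238, 0.2229, 0.0529]
tcp_rot: [-1.142, 1.22, -1.289]
force: [-0.0, 0.5, 0.7]
grip_width: 0.28
```

```bash
cat >> h.py <<'E'
def go(x,y,z,a=None):
    o,Rt=st();d=np.array([x,y,z])-o['ee_pos'];print("world d",(d*1000).round(1),"tool d mm",(Rt.T@d*1000).round(1))
    if a is not None: print("yaw",round(float(np.arctan2(Rt[1,0],Rt[0,0]))-a,3))
E
python3 - <<'E'
from h import *
go(.521,.2246,.0095,-1.646);snap("wrist","w7")
E
```

```text
t 6.37 tcp [0.5238 0.2229 0.0529] a -1.642 tilt [ 0.0505 -0.0081] F [-0.   0.5  0.7] grip 25.7 q7 -2.4
world d [ -2.8   1.7 -43.4] tool d mm [-1.7 43.2 -5.2]
yaw 0.004
```

View pics/w7.png

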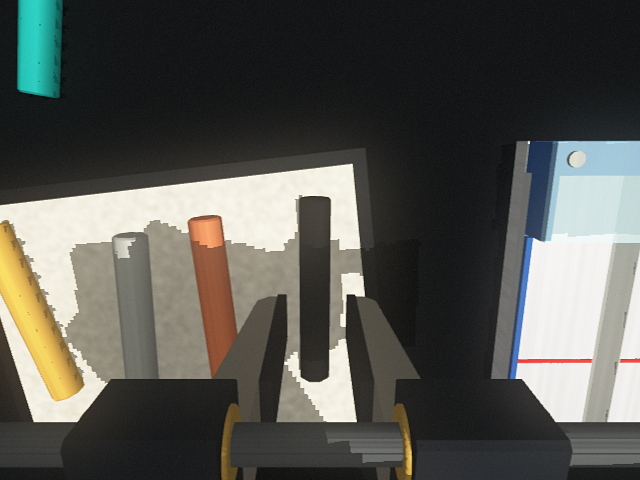

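```bash
python3 - <<'E'
from h import *
p=np.load("pics/w7.npz")
for n,a,c in [("blk",(315,203),(313.5,376)),("fixt edge",(524,270),(514,378)),]:
    A=onz(p,a,.02);B=onz(p,c,.02);d=A-B
    print(n,A.round(4),B.round(4),((A+B)/2).round(4),np.linalg.norm(d).round(4),np.arctan2(d[1],d[0]).round(3))
A=onz(p,(519,360),.0195);B=onz(p,(639,362),.0195);print(A,B,np.arctan2(*(A-B)[1::-1])-np.pi/2)
E
```

```text
blk [0.5689 0.2193 0.02  ] [0.4751 0.2269 0.02  ] [0.522  0.2231 0.02  ] 0.094 -0.081
fixt edge [0.5271 0.1161 0.02  ] [0.4658 0.1185 0.02  ] [0.4965 0.1173 0.02  ] 0.0613 -0.04
[0.47621091 0.116056   0.0195    ] [0.47019973 0.05133524 0.0195    ] -0.09261292897194906
```

Call:
play_rows:
  commands:
    - {"translation": [-2,20,-3],"yaw": 0,"grip": 0.72}
    - {"translation": [0,15,-2],"yaw": 0,"grip": 0.72}
    - {"translation": [0,6,0],"yaw": 0,"grip": 0.72}
    - {"translation": [0,0,0],"yaw": 0,"grip": 0.72}

```text
clock: 6.75
ee_pos: [0.5265, 0.2278, 0.0181]
tcp_rot: [-1.131, 1.215, -1.289]
force: [-0.6, -0.0, 0.4]
grip_width: 0.276
```

```bash
python3 - <<'E'
from h import *
go(.521,.2246,.0095,-1.646)
E
```

```text
t 6.75 tcp [0.5265 0.2278 0.0181] a -1.6407 tilt [ 0.0608 -0.0027] F [-0.6 -0.   0.4] grip 25.4 q7 -2.44
world d [-5.5 -3.2 -8.6] tool d mm [ 3.6  8.3 -5.8]
yaw 0.005
```

```bash
python3 - <<'E'
from workcell import r
print(r.get_obs()['joint_pos'].round(3),r.get_obs()['qvel'].round(3))
E
```

```text
[-0.25   0.617 -0.298  1.94   0.371  0.585 -2.44 ] [ 0.005 -0.025 -0.01  -0.015 -0.007  0.016  0.01 ]
```

Call:
play_rows:
  commands:
    - {"translation": [3,4,-5],"yaw": 0,"grip": 0.72}
    - {"translation": [0,2,0],"yaw": 0,"grip": 0.72}
    - {"translation": [0,0,0],"yaw": 0,"grip": 0.72}

```text
clock: 7.0
ee_pos: [0.5239, 0.2261, 0.0153]
tcp_rot: [-1.125, 1.212, -1.289]
force: [1.0, 0.8, 0.3]
grip_width: 0.28
```

```bash
python3 - <<'E'
from h import *
go(.521,.2240,.0095,-1.646)
E
```

```text
t 7.0 tcp [0.5239 0.2261 0.0153] a -1.6403 tilt [ 0.0662 -0.0001] F [1.  0.8 0.3] grip 25.8 q7 -2.45
world d [-2.9 -2.1 -5.8] tool d mm [ 2.3  5.6 -3.1]
yaw 0.006
```

Call:
play_rows:
  commands:
    - {"translation": [3,6,-4],"yaw": 0,"grip": 0.72}
    - {"translation": [0,1,-1],"yaw": 0,"grip": 0.72}

```text
clock: 7.17
ee_pos: [0.5201, 0.2235, 0.0092]
tcp_rot: [-1.121, 1.21, -1.29]
force: [-0.3, -1.8, -0.3]
grip_width: 0.283
```

```bash
python3 - <<'E'
from h import *
go(.521,.2240,.0095,-1.646)
from workcell import r
print(r.get_obs()['joint_pos'].round(3))
E
```

```text
t 7.17 tcp [0.5201 0.2235 0.0092] a -1.6408 tilt [0.0692 0.001 ] F [-0.3 -1.8 -0.3] grip 26.1 q7 -2.46
world d [0.9 0.5 0.3] tool d mm [-0.5 -0.3  0.9]
yaw 0.005
[-0.256  0.619 -0.286  1.968  0.385  0.545 -2.455]
```

Call:
play_rows:
  commands:
    - {"translation": [0,0,0],"yaw": 0,"grip": 0.72}
    - {"translation": [0,0,0],"yaw": 0,"grip": 0.72}
    - {"translation": [0,0,0],"yaw": 0,"grip": 0.72}
    - {"translation": [0,0,0],"yaw": 0,"grip": 0.72}

```text
clock: 7.5
ee_pos: [0.5199, 0.2235, 0.0094]
tcp_rot: [-1.121, 1.21, -1.29]
force: [-0.1, 0.6, 0.6]
grip_width: 0.278
```

```bash
python3 - <<'E'
from h import *
go(.521,.2240,.0095,-1.646)
from workcell import r
print(r.get_obs()['joint_pos'].round(3))
E
```

```text
t 7.5 tcp [0.5199 0.2235 0.0094] a -1.6405 tilt [0.0695 0.001 ] F [-0.1  0.6  0.6] grip 25.6 q7 -2.46
world d [1.1 0.5 0.1] tool d mm [-0.6 -0.   1.1]
yaw 0.006
[-0.256  0.618 -0.286  1.969  0.385  0.545 -2.455]
```

Call:
play_rows:
  commands:
    - {"translation": [0,0,0],"yaw": 0,"grip": 1}
    - {"translation": [0,0,0],"yaw": 0,"grip": 1}
    - {"translation": [0,0,0],"yaw": 0,"grip": 1}
    - {"translation": [0,0,0],"yaw": 0,"grip": 1}
    - {"translation": [0,-10,0],"yaw": 0,"grip": 1}
    - {"translation": [0,-20,0],"yaw": 0,"grip": 1}
    - {"translation": [0,-25,0],"yaw": 0,"grip": 1}
    - {"translation": [0,-25,0],"yaw": 0,"grip": 1}
    - {"translation": [0,0,0],"yaw": 0,"grip": 1}
  newtons: 30

```text
clock: 8.25
ee_pos: [0.512, 0.2231, 0.092]
tcp_rot: [-1.128, 1.212, -1.288]
force: [0.2, 0.3, -1.1]
grip_width: 0.172
```

```bash
python3 - <<'E'
from h import *
st();snap("wrist","w8")
E
```

```text
t 8.25 tcp [0.512  0.2231 0.092 ] a -1.6395 tilt [ 0.0638 -0.001 ] F [ 0.2  0.3 -1.1] grip 15.8 q7 -2.39
```

View pics/w8.png

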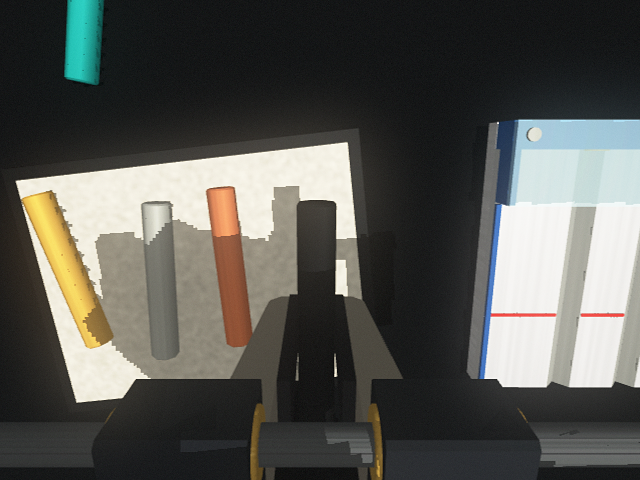

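Call:
play_rows:
  commands:
    - {"translation": [25,-5,-5],"yaw": 0,"grip": 1}
    - {"translation": [25,-5,-5],"yaw": 0,"grip": 1}
    - {"translation": [25,-5,-5],"yaw": 0,"grip": 1}
    - {"translation": [25,-5,-5],"yaw": 0,"grip": 1}
    - {"translation": [25,0,0],"yaw": 0,"grip": 1}
    - {"translation": [25,0,0],"yaw": 0,"grip": 1}
    - {"translation": [0,0,0],"yaw": 0,"grip": 1}

```text
clock: 8.88
ee_pos: [0.4743, 0.0691, 0.1052]
tcp_rot: [-1.138, 1.215, -1.282]
force: [-0.4, -0.3, -1.1]
grip_width: 0.168
```

```bash
python3 - <<'E'
from h import *
st();snap("wrist","w9")
E
```

```text
t 8.88 tcp [0.4743 0.0691 0.1052] a -1.6348 tilt [ 0.055  -0.0022] F [-0.4 -0.3 -1.1] grip 15.5 q7 -2.07
```

View pics/w9.png

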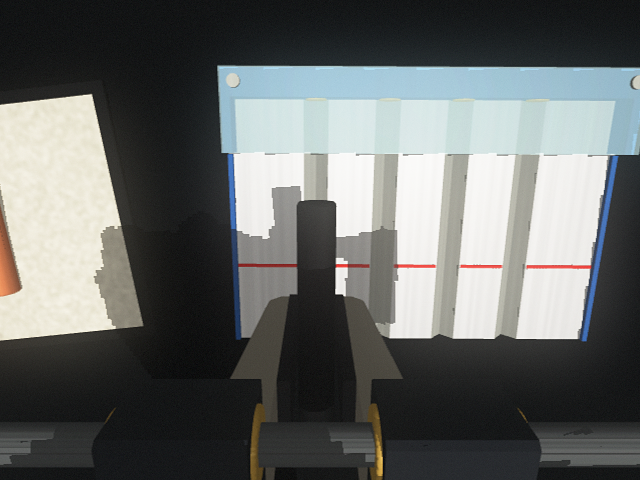

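```bash
cat >> h.py <<'E'
def redgaps(name,y0,y1,z=.0195):
    im=cv2.imread(f"pics/{name}_full.png").astype(int);p=np.load(f"pics/{name}.npz")
    m=(im[:,:,2]>im[:,:,1]+50)&(im[:,:,2]>im[:,:,0]+50);m[:y0]=0;m[y1:]=0
    n,l,s,c=cv2.connectedComponentsWithStats(m.astype(np.uint8))
    P=[]
    for i in range(1,n):
        if s[i][4]<20: continue
        x0,w=s[i][0],s[i][2];cy=c[i][1]
        ys=lambda x:np.nonzero(m[:,x])[0].mean()
        A=onz(p,(x0-.5,ys(x0)),z);B=onz(p,(x0+w-.5,ys(x0+w-1)),z);P.append((x0,A,B));
    P.sort(key=lambda q:q[0])
    for q in P: print(q[0],q[1].round(4),q[2].round(4),"len",round(np.linalg.norm(q[2]-q[1])*1000,1))
    a=np.array([v for q in P for v in q[1:]]);k=np.polyfit(a[:,1],a[:,0],1);print("line x=k*y+c",k,"yaw",-np.arctan(k[0]))
    return P
E
python3 - <<'E'
from h import *
redgaps("w9",250,280)
E
```

```text
0 [0.4858 0.2689 0.0195] [0.4763 0.2609 0.0195] len 12.5
238 [0.4761 0.1183 0.0195] [0.4734 0.081  0.0195] len 37.4
336 [0.4715 0.0563 0.0195] [0.4702 0.0355 0.0195] len 20.9
394 [0.4688 0.0197 0.0195] [ 0.4671 -0.0069  0.0195] len 26.6
460 [ 0.4661 -0.0221  0.0195] [ 0.465  -0.0492  0.0195] len 27.2
526 [ 0.4631 -0.0638  0.0195] [ 0.4605 -0.1048  0.0195] len 41.1
line x=k*y+c [0.05545087 0.46758692] yaw -0.05539413684425438
```

```bash
cat >> h.py <<'E'
O=np.array([.5005,.0046]);YAW=-.070
def fix(X,Y):
    c,s=np.cos(YAW),np.sin(YAW);return O+np.array([c*X-s*Y,s*X+c*Y])
def unfix(P):
    c,s=np.cos(YAW),np.sin(YAW);d=np.asarray(P)[:2]-O;return np.array([c*d[0]+s*d[1],-s*d[0]+c*d[1]])
E
python3 - <<'E'
from h import *
t=fix(-.0215,.063);print(t)
go(t[0],t[1],.034,-1.641)
E
```

```text
[0.48345905 0.06894948]
t 8.93 tcp [0.4746 0.0714 0.1053] a -1.6333 tilt [ 0.0555 -0.0006] F [-0.8 -0.1 -0.9] grip 15.5 q7 -2.07
world d [  8.9  -2.4 -71.3] tool d mm [ 2.1 71.7  5.1]
yaw 0.008
```

Call:
play_rows:
  commands:
    - {"translation": [1,20,2],"yaw": 0.008,"grip": 1}
    - {"translation": [1,20,2],"yaw": 0,"grip": 1}
    - {"translation": [0,20,1],"yaw": 0,"grip": 1}
    - {"translation": [0,10,0],"yaw": 0,"grip": 1}
    - {"translation": [0,0,0],"yaw": 0,"grip": 1}

```text
clock: 9.35
ee_pos: [0.4842, 0.0721, 0.0325]
tcp_rot: [-1.131, 1.219, -1.284]
force: [1.1, 0.1, -0.7]
grip_width: 0.168
```

```bash
python3 - <<'E'
from h import *
t=fix(-.0215,.063)
go(t[0],t[1],.021,-1.641);snap("wrist","w10")
E
```

```text
t 9.35 tcp [0.4842 0.0721 0.0325] a -1.6402 tilt [0.0568 0.0017] F [ 1.1  0.1 -0.7] grip 15.4 q7 -2.16
world d [ -0.7  -3.2 -11.5] tool d mm [ 3.3 11.4 -1.1]
yaw 0.001
```

View pics/w10.png

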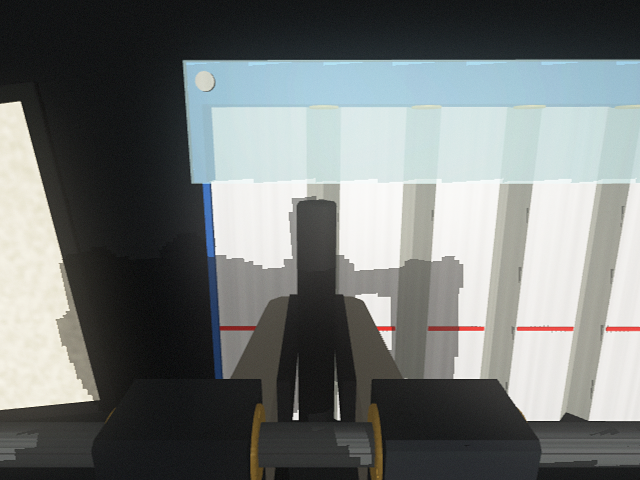

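Call:
play_rows:
  commands:
    - {"translation": [4,0,-1],"yaw": 0,"grip": 1}
    - {"translation": [0,5,0],"yaw": 0,"grip": 1}
    - {"translation": [0,4,0],"yaw": 0,"grip": 1}
    - {"translation": [0,0,0],"yaw": 0,"grip": 1}

```text
clock: 9.73
ee_pos: [0.4847, 0.07, 0.0256]
tcp_rot: [-1.128, 1.215, -1.282]
force: [0.3, 0.2, -1.2]
grip_width: 0.17
```

```bash
python3 - <<'E'
from h import *
t=fix(-.0215,.063)
go(t[0],t[1],.021,-1.641);
E
```

```text
t 9.73 tcp [0.4847 0.07   0.0256] a -1.6376 tilt [0.0608 0.0031] F [ 0.3  0.2 -1.2] grip 15.7 q7 -2.16
world d [-1.3 -1.  -4.6] tool d mm [ 1.1  4.5 -1.5]
yaw 0.003
```

Call:
play_rows:
  commands:
    - {"translation": [1,3,-1],"yaw": 0,"grip": 1}
    - {"translation": [0,3,0],"yaw": 0,"grip": 1}
    - {"translation": [0,0,0],"yaw": 0,"grip": 1}

```text
clock: 9.98
ee_pos: [0.4848, 0.0691, 0.0211]
tcp_rot: [-1.126, 1.213, -1.284]
force: [-0.4, -0.8, -0.1]
grip_width: 0.169
```

```bash
python3 - <<'E'
from h import *
t=fix(-.0215,.063)
go(t[0],t[1],.021,-1.641);
E
```

```text
t 9.98 tcp [0.4848 0.0691 0.0211] a -1.6378 tilt [0.0631 0.0027] F [-0.4 -0.8 -0.1] grip 15.5 q7 -2.17
world d [-1.3 -0.2 -0.1] tool d mm [ 0.3  0.  -1.3]
yaw 0.003
```

Call:
play_rows:
  commands:
    - {"translation": [0,0,0],"yaw": 0,"grip": 0.77}
    - {"translation": [0,0,0],"yaw": 0,"grip": 0.77}
    - {"translation": [0,0,0],"yaw": 0,"grip": 0.77}
    - {"translation": [0,0,0],"yaw": 0,"grip": 0.77}
    - {"translation": [0,0,0],"yaw": 0,"grip": 0.77}

```text
clock: 10.4
ee_pos: [0.4858, 0.0692, 0.0217]
tcp_rot: [-1.124, 1.212, -1.285]
force: [-0.2, -0.3, -0.4]
grip_width: 0.231
```

```bash
python3 - <<'E'
from h import *
st();snap("wrist","w11")
E
```

```text
t 10.4 tcp [0.4858 0.0692 0.0217] a -1.638 tilt [0.0657 0.003 ] F [-0.2 -0.3 -0.4] grip 21.3 q7 -2.17
```

View pics/w11.png

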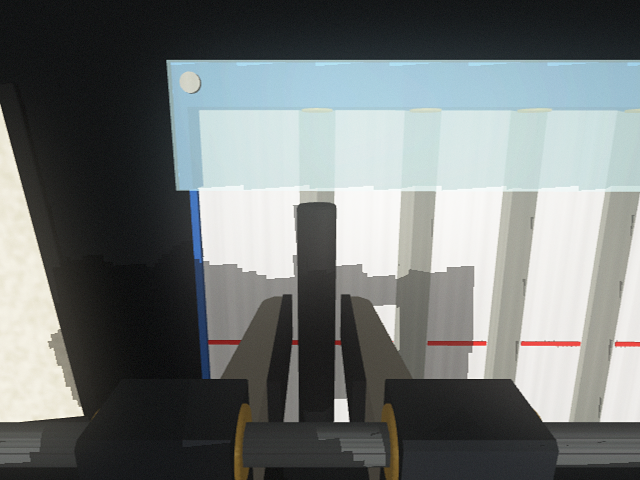

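Call:
play_rows:
  commands:
    - {"translation": [0,0,0],"yaw": 0,"grip": 1}
    - {"translation": [0,0,0],"yaw": 0,"grip": 1}
    - {"translation": [0,0,0],"yaw": 0,"grip": 1}
    - {"translation": [0,0,7],"yaw": 0,"grip": 1}
    - {"translation": [0,0,7],"yaw": 0,"grip": 1}
    - {"translation": [0,0,7],"yaw": 0,"grip": 1}
    - {"translation": [0,0,7],"yaw": 0,"grip": 1}
    - {"translation": [0,0,0],"yaw": 0,"grip": 1}
  newtons: 12

```text
clock: 11.12
ee_pos: [0.5112, 0.0673, 0.0224]
tcp_rot: [-1.132, 1.217, -1.282]
force: [0.3, 0.7, -1.2]
grip_width: 0.173
```

```bash
python3 - <<'E'
from h import *
t=fix(.016,.063)
go(t[0],t[1],.021,-1.641);snap("wrist","w12")
E
```

```text
t 11.12 tcp [0.5112 0.0673 0.0224] a -1.6372 tilt [0.0572 0.0015] F [ 0.3  0.7 -1.2] grip 15.9 q7 -2.14
world d [ 9.6 -1.  -1.4] tool d mm [0.3 2.  9.6]
yaw 0.004
```

View pics/w12.png

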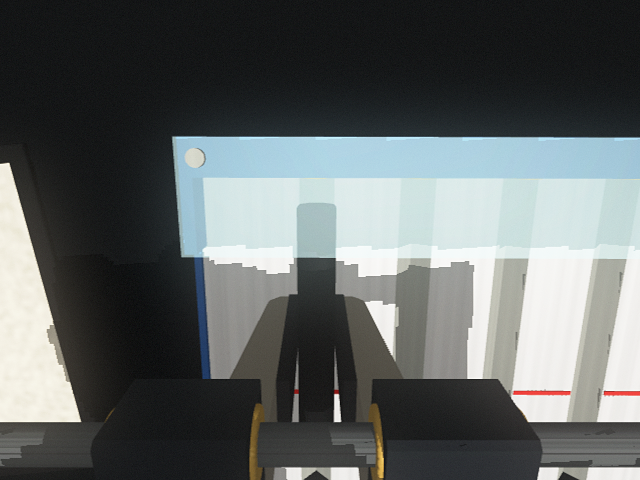

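Call:
play_rows:
  commands:
    - {"translation": [0,1,6],"yaw": 0,"grip": 1}
    - {"translation": [0,0,4],"yaw": 0,"grip": 1}
    - {"translation": [0,0,3],"yaw": 0,"grip": 1}
    - {"translation": [0,0,3],"yaw": 0,"grip": 1}

```text
clock: 11.5
ee_pos: [0.5151, 0.067, 0.0211]
tcp_rot: [-1.155, 1.232, -1.274]
force: [-8.5, 0.0, 9.7]
grip_width: 0.171
```

```bash
python3 - <<'E'
from h import *
t=fix(.016,.063)
go(t[0],t[1],.021,-1.641);snap("wrist","w13",(180,120,480,345),2.6)
E
```

```text
t 11.5 tcp [0.5151 0.067  0.0211] a -1.6361 tilt [ 0.0325 -0.0032] F [-8.5  0.   9.7] grip 15.7 q7 -2.13
world d [ 5.7 -0.7 -0.1] tool d mm [0.3 0.3 5.8]
yaw 0.005
```

View pics/w13.png

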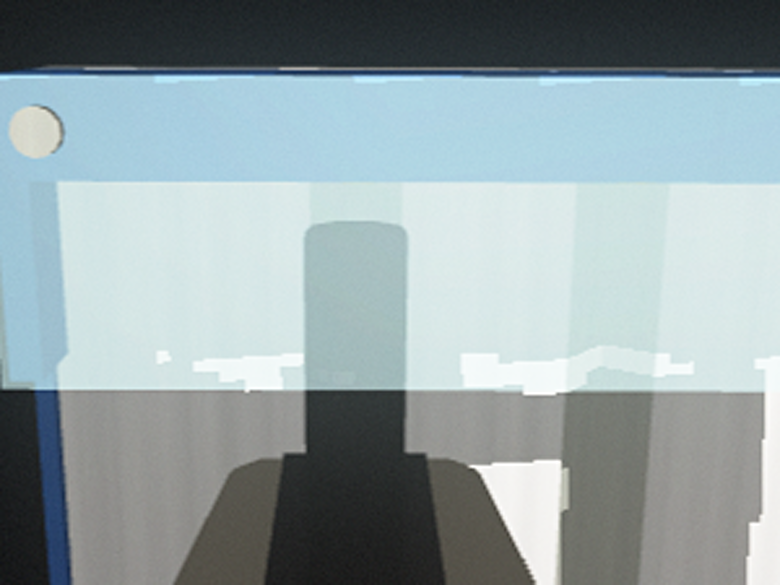

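Call:
play_rows:
  commands:
    - {"translation": [0,-2,0],"yaw": 0,"grip": 1}
    - {"translation": [0,0,4],"yaw": 0,"grip": 1}
    - {"translation": [0,0,4],"yaw": 0,"grip": 1}

```text
clock: 11.8
ee_pos: [0.5225, 0.0666, 0.0232]
tcp_rot: [-1.157, 1.232, -1.272]
force: [0.5, -0.7, -0.9]
grip_width: 0.17
```

```bash
python3 - <<'E'
from h import *
t=fix(.016,.063)
go(t[0],t[1],.021,-1.641);snap("wrist","w14",(180,120,480,345),2.6)
E
```

```text
t 11.8 tcp [0.5225 0.0666 0.0232] a -1.635 tilt [ 0.0305 -0.0035] F [ 0.5 -0.7 -0.9] grip 15.6 q7 -2.12
world d [-1.7 -0.3 -2.2] tool d mm [ 0.4  2.1 -1.7]
yaw 0.006
```

View pics/w14.png

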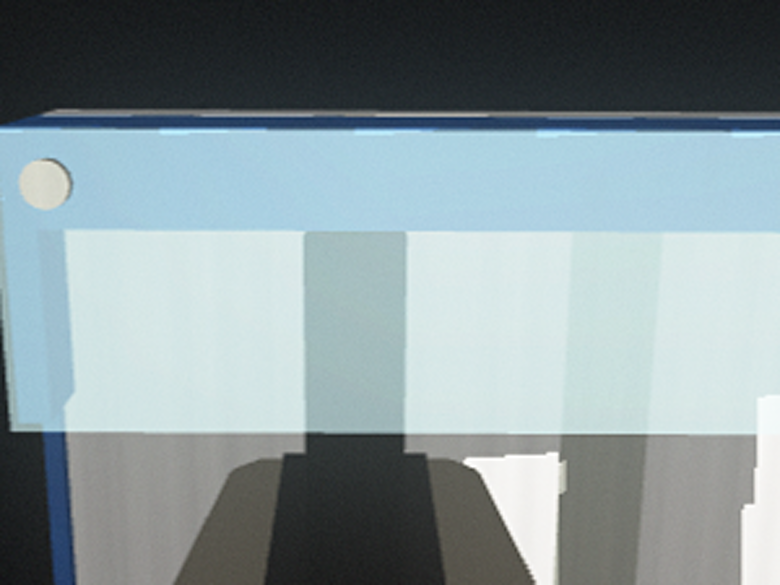

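Call:
play_rows:
  commands:
    - {"translation": [0,0,2],"yaw": 0,"grip": 1}
    - {"translation": [0,0,2],"yaw": 0,"grip": 1}

```text
clock: 12.02
ee_pos: [0.5238, 0.0664, 0.0221]
tcp_rot: [-1.164, 1.238, -1.27]
force: [-5.1, 1.1, 3.9]
grip_width: 0.171
```

```bash
python3 - <<'E'
from h import *
st()
E
```

```text
t 12.02 tcp [0.5238 0.0664 0.0221] a -1.6356 tilt [ 0.0227 -0.0045] F [-5.1  1.1  3.9] grip 15.7 q7 -2.11
```

Call:
play_rows:
  commands:
    - {"translation": [0,-1,3],"yaw": 0,"grip": 1}
    - {"translation": [0,0,2],"yaw": 0,"grip": 1}

```text
clock: 12.18
ee_pos: [0.5238, 0.0664, 0.0217]
tcp_rot: [-1.173, 1.245, -1.266]
force: [-4.1, 0.6, 1.8]
grip_width: 0.175
```

```bash
python3 - <<'E'
from h import *
st()
E
```

```text
t 12.18 tcp [0.5238 0.0664 0.0217] a -1.6349 tilt [ 0.0119 -0.0057] F [-4.1  0.6  1.8] grip 16.1 q7 -2.11
```

Call:
play_rows:
  commands:
    - {"translation": [0,0,0],"yaw": 0,"grip": 0.72}
    - {"translation": [0,0,0],"yaw": 0,"grip": 0.72}
    - {"translation": [0,0,0],"yaw": 0,"grip": 0.72}
    - {"translation": [0,-15,0],"yaw": 0,"grip": 0.72}
    - {"translation": [0,-30,0],"yaw": 0,"grip": 0.72}
    - {"translation": [0,-30,0],"yaw": 0,"grip": 0.72}
    - {"translation": [-10,-30,0],"yaw": 0,"grip": 0.72}
    - {"translation": [-30,-10,0],"yaw": 0,"grip": 0.72}
    - {"translation": [-30,0,0],"yaw": 0,"grip": 0.72}
    - {"translation": [-30,0,0],"yaw": 0,"grip": 0.72}
    - {"translation": [-30,0,0],"yaw": 0,"grip": 0.72}
    - {"translation": [-30,0,0],"yaw": 0,"grip": 0.72}

```text
clock: 13.18
ee_pos: [0.5429, 0.222, 0.1441]
tcp_rot: [-1.154, 1.249, -1.288]
force: [0.5, 1.1, 0.6]
grip_width: 0.281
```

Call:
play_rows:
  commands:
    - {"translation": [-20,0,0],"yaw": 0,"grip": 0.72}
    - {"translation": [-20,0,0],"yaw": -0.06,"grip": 0.72}
    - {"translation": [0,0,0],"yaw": 0,"grip": 0.72}

```text
clock: 13.43
ee_pos: [0.547, 0.2725, 0.1457]
tcp_rot: [-1.18, 1.197, -1.234]
force: [-0.8, -0.1, 0.7]
grip_width: 0.28
```

```bash
python3 - <<'E'
from h import *
go(.516,.2762,.0095,-1.567);snap("wrist","w15")
E
```

```text
t 13.43 tcp [0.547  0.2725 0.1457] a -1.5849 tilt [ 0.0304 -0.0005] F [-0.8 -0.1  0.7] grip 25.7 q7 -2.33
world d [ -31.     3.7 -136.2] tool d mm [ -3.3 135.2 -35.2]
yaw -0.018
```

View pics/w15.png

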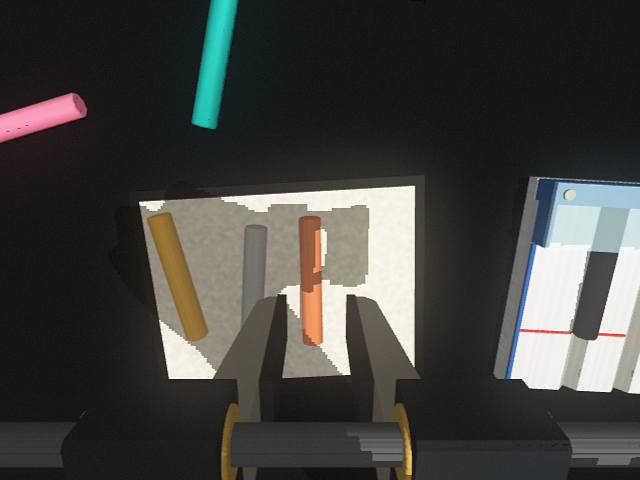

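```bash
cat >> h.py <<'E'
def rod(name,a,c,z=.02):
    p=np.load(f"pics/{name}.npz");A=onz(p,a,z);B=onz(p,c,z);d=A-B
    print("rod",((A+B)/2).round(4),"len",np.linalg.norm(d).round(4),"ang",np.arctan2(d[1],d[0]).round(3)); return (A+B)/2,np.arctan2(d[1],d[0])
E
python3 - <<'E'
from h import *
rod("w15",(310.5,219),(312.5,343))
m,a=rod("w15",(598,250),(586,336),.0315);print(unfix(m))
p=np.load("pics/w15.npz");print("blk near end top",unfix(onz(p,(586,336),.0315)), unfix(onz(p,(521,331),.0195)),unfix(onz(p,(626,335),.0195)))
E
```

```text
rod [0.516  0.2756 0.02  ] len 0.0975 ang -0.002
rod [0.5091 0.0744 0.0315] len 0.066 ang 0.027
[0.0037264 0.0702096]
blk near end top [-0.02913398  0.06702411] [-0.03340066  0.10903115] [-0.03228112  0.02784061]
```

Call:
play_rows:
  commands:
    - {"translation": [-3,25,-12],"yaw": -0.02,"grip": 0.72}
    - {"translation": [0,25,-12],"yaw": 0,"grip": 0.72}
    - {"translation": [0,25,-11],"yaw": 0,"grip": 0.72}
    - {"translation": [0,25,0],"yaw": 0,"grip": 0.72}
    - {"translation": [0,0,0],"yaw": 0,"grip": 0.72}

```text
clock: 13.9
ee_pos: [0.5199, 0.2674, 0.0437]
tcp_rot: [-1.179, 1.185, -1.236]
force: [-0.6, -0.4, -0.3]
grip_width: 0.279
```

```bash
python3 - <<'E'
from h import *
go(.516,.2757,.0095,-1.571);snap("wrist","w16")
E
```

```text
t 13.9 tcp [0.5199 0.2674 0.0437] a -1.5793 tilt [ 0.0391 -0.0033] F [-0.6 -0.4 -0.3] grip 25.7 q7 -2.43
world d [ -3.9   8.3 -34.2] tool d mm [-8.4 34.  -5.3]
yaw -0.008
```

View pics/w16.png

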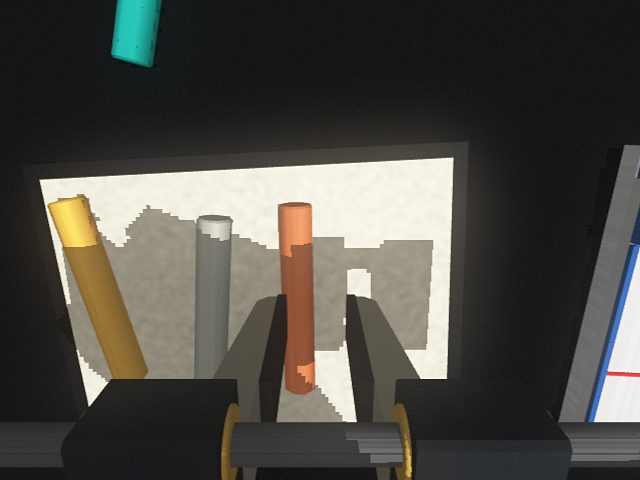

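```bash
python3 - <<'E'
from h import *
rod("w16",(295.5,206),(300,386))
E
```

```text
rod [0.5175 0.2755 0.02  ] len 0.0947 ang 0.003
```

Call:
play_rows:
  commands:
    - {"translation": [-8,0,-4],"yaw": -0.01,"grip": 0.72}
    - {"translation": [-2,10,-2],"yaw": 0,"grip": 0.72}
    - {"translation": [0,10,-1],"yaw": 0,"grip": 0.72}
    - {"translation": [0,0,0],"yaw": 0,"grip": 0.72}

```text
clock: 14.28
ee_pos: [0.5188, 0.2788, 0.0291]
tcp_rot: [-1.171, 1.175, -1.233]
force: [-0.1, -0.4, 0.3]
grip_width: 0.278
```

```bash
python3 - <<'E'
from h import *
go(.516,.2757,.0095,-1.571)
E
```

```text
t 14.28 tcp [0.5188 0.2788 0.0291] a -1.5731 tilt [0.049 0.001] F [-0.1 -0.4  0.3] grip 25.6 q7 -2.46
world d [ -2.8  -3.1 -19.6] tool d mm [ 3.1 19.4 -3.7]
yaw -0.002
```

Call:
play_rows:
  commands:
    - {"translation": [4,8,-4],"yaw": 0,"grip": 0.72}
    - {"translation": [1,8,-2],"yaw": 0,"grip": 0.72}
    - {"translation": [1,5,-2],"yaw": 0,"grip": 0.72}
    - {"translation": [0,0,0],"yaw": 0,"grip": 0.72}

```text
clock: 14.62
ee_pos: [0.5122, 0.2724, 0.0067]
tcp_rot: [-1.169, 1.174, -1.234]
force: [-0.2, 0.0, 1.0]
grip_width: 0.279
```

```bash
python3 - <<'E'
from h import *
go(.516,.2757,.0095,-1.571)
E
```

```text
t 14.62 tcp [0.5122 0.2724 0.0067] a -1.5735 tilt [0.0512 0.0017] F [-0.2  0.   1. ] grip 25.7 q7 -2.48
world d [3.8 3.3 2.8] tool d mm [-3.3 -2.6  3.9]
yaw -0.003
```

Call:
play_rows:
  commands:
    - {"translation": [-3,-3,4],"yaw": 0,"grip": 0.72}
    - {"translation": [0,0,0],"yaw": 0,"grip": 0.72}

```text
clock: 14.78
ee_pos: [0.516, 0.2753, 0.0096]
tcp_rot: [-1.17, 1.175, -1.234]
force: [0.1, 0.4, 0.5]
grip_width: 0.278
```

```bash
python3 - <<'E'
from h import *
go(.516,.2757,.0095,-1.571)
E
```

```text
t 14.78 tcp [0.516  0.2753 0.0096] a -1.5735 tilt [0.0503 0.001 ] F [0.1 0.4 0.5] grip 25.6 q7 -2.47
world d [ 0.   0.4 -0.1] tool d mm [-0.4  0.1  0. ]
yaw -0.002
```

Call:
play_rows:
  commands:
    - {"translation": [0,0,0],"yaw": 0,"grip": 1}
    - {"translation": [0,0,0],"yaw": 0,"grip": 1}
    - {"translation": [0,0,0],"yaw": 0,"grip": 1}
    - {"translation": [0,0,0],"yaw": 0,"grip": 1}
    - {"translation": [0,-20,0],"yaw": 0,"grip": 1}
    - {"translation": [0,-30,0],"yaw": 0,"grip": 1}
    - {"translation": [0,-30,0],"yaw": 0,"grip": 1}
    - {"translation": [30,-10,-4],"yaw": 0,"grip": 1}
    - {"translation": [32,0,-5],"yaw": 0.02,"grip": 1}
    - {"translation": [32,0,-5],"yaw": 0.02,"grip": 1}
    - {"translation": [32,0,-5],"yaw": 0.02,"grip": 1}
    - {"translation": [32,0,-5],"yaw": 0.02,"grip": 1}
  newtons: 30

```text
clock: 15.78
ee_pos: [0.4833, 0.1223, 0.1028]
tcp_rot: [-1.127, 1.226, -1.279]
force: [1.0, -0.2, -0.6]
grip_width: 0.175
```

Call:
play_rows:
  commands:
    - {"translation": [32,0,-2],"yaw": 0,"grip": 1}
    - {"translation": [30,0,0],"yaw": 0,"grip": 1}
    - {"translation": [0,0,0],"yaw": 0,"grip": 1}

```text
clock: 16.03
ee_pos: [0.4739, 0.0507, 0.102]
tcp_rot: [-1.128, 1.231, -1.288]
force: [0.3, -0.0, -0.7]
grip_width: 0.167
```

```bash
python3 - <<'E'
from h import *
t=fix(-.0215,.021)
go(t[0],t[1],.036,-1.641);snap("wrist","w17")
E
```

```text
t 16.03 tcp [0.4739 0.0507 0.102 ] a -1.6507 tilt [0.0524 0.0028] F [ 0.3 -0.  -0.7] grip 15.4 q7 -2.05
world d [  6.6 -23.6 -66. ] tool d mm [23.5 66.2  5. ]
yaw -0.01
```

View pics/w17.png

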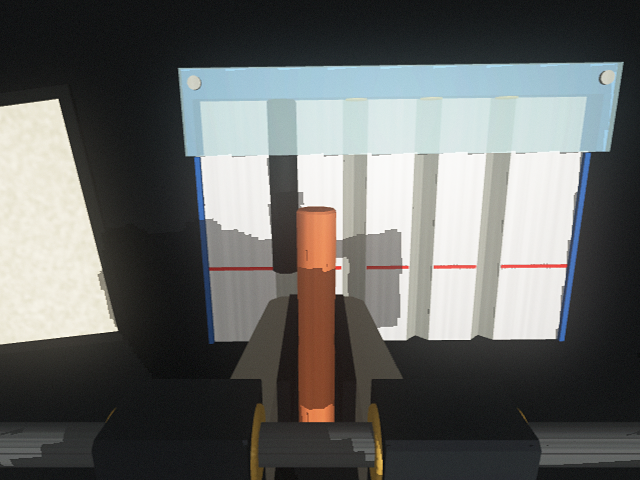

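```bash
python3 - <<'E'
from h import *
P=redgaps("w17",258,275)
for q in P: print(q[0],(unfix(q[1])*1000).round(1),(unfix(q[2])*1000).round(1))
p=np.load("pics/w17.npz")
print("blk near end", unfix(onz(p,(284,271),.0235))*1000)
E
```

```text
209 [0.476  0.1182 0.0195] [0.4731 0.078  0.0195] len 40.3
298 [0.4746 0.0622 0.0195] [0.4701 0.0349 0.0195] len 27.6
367 [0.4692 0.0193 0.0195] [ 0.4671 -0.0069  0.0195] len 26.2
434 [ 0.4662 -0.0225  0.0195] [ 0.4645 -0.0492  0.0195] len 26.8
501 [ 0.4633 -0.0641  0.0195] [ 0.4604 -0.1049  0.0195] len 41.0
line x=k*y+c [0.07265045 0.46796642] yaw -0.07252303297483433
209 [-32.4 111.6] [-32.4  71.3]
298 [-29.9  55.6] [-32.5  28.1]
367 [-32.3  12.4] [-32.5 -13.8]
434 [-32.3 -29.4] [-32.2 -56.2]
501 [-32.3 -71.1] [ -32.3 -112.1]
blk near end [-33.21635251  63.82577724]
```

Call:
play_rows:
  commands:
    - {"translation": [14,6,3],"yaw": -0.01,"grip": 1}
    - {"translation": [10,10,2],"yaw": 0,"grip": 1}
    - {"translation": [0,15,0],"yaw": 0,"grip": 1}
    - {"translation": [0,15,0],"yaw": 0,"grip": 1}
    - {"translation": [0,15,0],"yaw": 0,"grip": 1}
    - {"translation": [0,0,0],"yaw": 0,"grip": 1}

```text
clock: 16.58
ee_pos: [0.484, 0.0324, 0.0394]
tcp_rot: [-1.127, 1.218, -1.278]
force: [-1.1, -0.1, -1.5]
grip_width: 0.162
```

```bash
python3 - <<'E'
from h import *
t=fix(-.0215,.021)
go(t[0],t[1],.025,-1.641);snap("wrist","w18")
E
```

```text
t 16.58 tcp [0.484  0.0324 0.0394] a -1.6363 tilt [0.0594 0.0077] F [-1.1 -0.1 -1.5] grip 14.9 q7 -2.06
world d [ -3.5  -5.3 -14.4] tool d mm [ 5.7 14.2 -4. ]
yaw 0.005
```

View pics/w18.png

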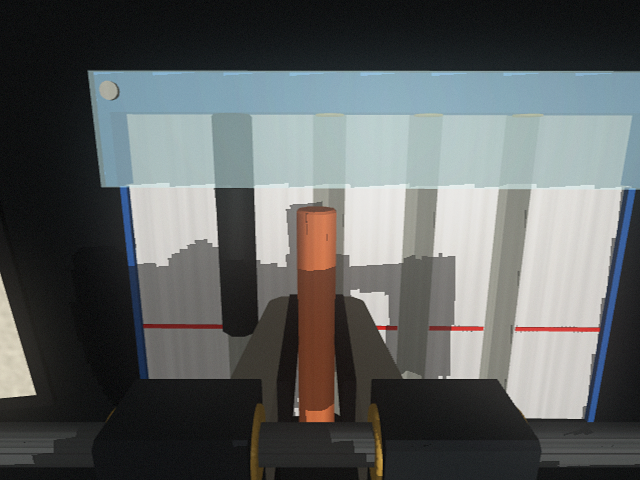

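Call:
play_rows:
  commands:
    - {"translation": [6,0,-4],"yaw": 0.005,"grip": 1}
    - {"translation": [0,5,0],"yaw": 0,"grip": 1}
    - {"translation": [0,5,0],"yaw": 0,"grip": 1}
    - {"translation": [0,0,0],"yaw": 0,"grip": 1}

```text
clock: 16.97
ee_pos: [0.4817, 0.0285, 0.0309]
tcp_rot: [-1.121, 1.217, -1.28]
force: [-0.3, -0.8, -1.5]
grip_width: 0.17
```

```bash
python3 - <<'E'
from h import *
t=fix(-.0215,.021)
go(t[0],t[1],.021,-1.641)
E
```

```text
t 16.97 tcp [0.4817 0.0285 0.0309] a -1.6386 tilt [0.0632 0.0091] F [-0.3 -0.8 -1.5] grip 15.6 q7 -2.07
world d [-1.2 -1.5 -9.9] tool d mm [ 1.7  9.8 -1.7]
yaw 0.002
```

Call:
play_rows:
  commands:
    - {"translation": [2,4,-1],"yaw": 0,"grip": 1}
    - {"translation": [0,4,0],"yaw": 0,"grip": 1}
    - {"translation": [0,3,0],"yaw": 0,"grip": 1}
    - {"translation": [0,0,0],"yaw": 0,"grip": 1}

```text
clock: 17.3
ee_pos: [0.4826, 0.0272, 0.0215]
tcp_rot: [-1.119, 1.215, -1.281]
force: [-0.8, -0.6, -0.1]
grip_width: 0.171
```

```bash
python3 - <<'E'
from h import *
t=fix(-.0215,.021)
go(t[0],t[1],.021,-1.641)
E
```

```text
t 17.3 tcp [0.4826 0.0272 0.0215] a -1.6384 tilt [0.0666 0.0089] F [-0.8 -0.6 -0.1] grip 15.7 q7 -2.08
world d [-2.1 -0.2 -0.5] tool d mm [ 0.3  0.3 -2.1]
yaw 0.003
```

Release to let it seat, then regrip gently and push.

Call:
play_rows:
  commands:
    - {"translation": [0,0,0],"yaw": 0,"grip": 0.77}
    - {"translation": [0,0,0],"yaw": 0,"grip": 0.77}
    - {"translation": [0,0,0],"yaw": 0,"grip": 0.77}
    - {"translation": [0,0,0],"yaw": 0,"grip": 0.77}
    - {"translation": [0,0,0],"yaw": 0,"grip": 1}
    - {"translation": [0,0,0],"yaw": 0,"grip": 1}
    - {"translation": [0,0,0],"yaw": 0,"grip": 1}
  newtons: 12

```text
clock: 17.88
ee_pos: [0.4836, 0.0271, 0.0216]
tcp_rot: [-1.118, 1.214, -1.282]
force: [-0.9, 0.2, 0.6]
grip_width: 0.171
```

```bash
python3 - <<'E'
from h import *
t=fix(.0165,.021)
go(t[0],t[1],.0225,-1.641);snap("wrist","w19")
E
```

```text
t 17.88 tcp [0.4836 0.0271 0.0216] a -1.6387 tilt [0.0684 0.0088] F [-0.9  0.2  0.6] grip 15.8 q7 -2.08
world d [34.8 -2.7  0.9] tool d mm [ 0.3  1.4 34.9]
yaw 0.002
```

View pics/w19.png

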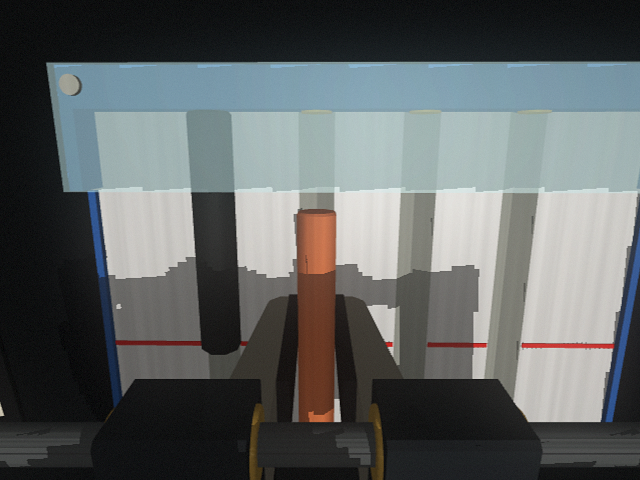

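Call:
play_rows:
  commands:
    - {"translation": [0,-1,7],"yaw": 0,"grip": 1}
    - {"translation": [0,0,7],"yaw": 0,"grip": 1}
    - {"translation": [0,0,7],"yaw": 0,"grip": 1}
    - {"translation": [0,0,7],"yaw": 0,"grip": 1}
    - {"translation": [0,0,4],"yaw": 0,"grip": 1}
    - {"translation": [0,0,2],"yaw": 0,"grip": 1}

```text
clock: 18.43
ee_pos: [0.521, 0.0246, 0.0247]
tcp_rot: [-1.117, 1.214, -1.282]
force: [0.5, 1.1, -1.3]
grip_width: 0.17
```

```bash
python3 - <<'E'
from h import *
t=fix(.0175,.021)
go(t[0],t[1],.0225,-1.641)
E
```

```text
t 18.43 tcp [0.521  0.0246 0.0247] a -1.6387 tilt [0.0682 0.0093] F [ 0.5  1.1 -1.3] grip 15.6 q7 -2.05
world d [-1.6 -0.3 -2.2] tool d mm [ 0.4  2.  -1.7]
yaw 0.002
```

Call:
play_rows:
  commands:
    - {"translation": [0,2,1],"yaw": 0,"grip": 1}
    - {"translation": [0,0,2],"yaw": 0,"grip": 1}
    - {"translation": [0,0,2],"yaw": 0,"grip": 1}

```text
clock: 18.68
ee_pos: [0.5228, 0.0244, 0.0216]
tcp_rot: [-1.124, 1.22, -1.279]
force: [-7.5, 1.3, 11.5]
grip_width: 0.171
```

```bash
python3 - <<'E'
from h import *
t=fix(.0175,.021)
go(t[0],t[1],.0225,-1.641)
E
```

```text
t 18.68 tcp [0.5228 0.0244 0.0216] a -1.6389 tilt [0.0599 0.0085] F [-7.5  1.3 11.5] grip 15.7 q7 -2.04
world d [-3.4 -0.   0.9] tool d mm [ 0.3 -1.1 -3.3]
yaw 0.002
```

Call:
play_rows:
  commands:
    - {"translation": [0,-1,2],"yaw": 0,"grip": 1}
    - {"translation": [0,0,3],"yaw": 0,"grip": 1}

```text
clock: 18.85
ee_pos: [0.5229, 0.0243, 0.0216]
tcp_rot: [-1.133, 1.226, -1.275]
force: [-11.0, 1.8, 8.6]
grip_width: 0.17
```

```bash
python3 - <<'E'
from h import *
st();snap("wrist","w20",(180,120,480,345),2.6)
E
```

```text
t 18.85 tcp [0.5229 0.0243 0.0216] a -1.6382 tilt [0.0502 0.0074] F [-11.    1.8   8.6] grip 15.7 q7 -2.04
```

View pics/w20.png

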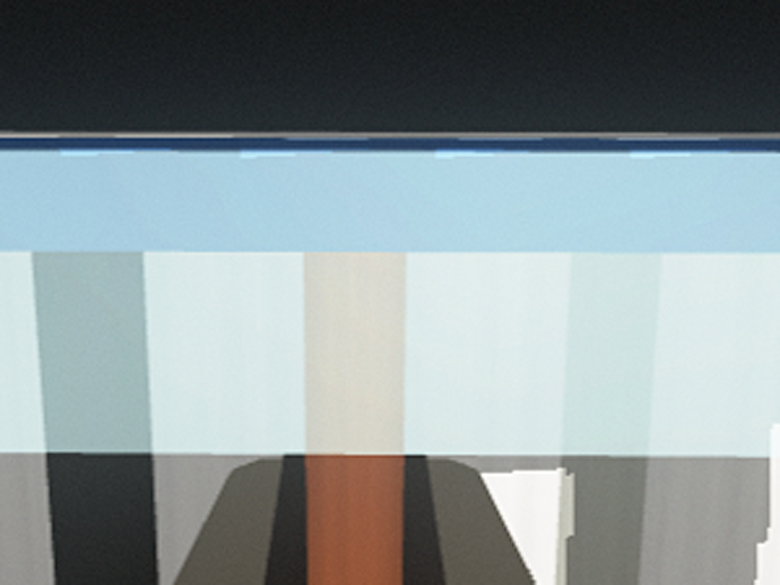

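Call:
play_rows:
  commands:
    - {"translation": [0,0,0],"yaw": 0,"grip": 0.73}
    - {"translation": [0,0,0],"yaw": 0,"grip": 0.73}
    - {"translation": [0,0,0],"yaw": 0,"grip": 0.73}
    - {"translation": [0,-15,0],"yaw": 0,"grip": 0.73}
    - {"translation": [0,-30,0],"yaw": 0,"grip": 0.73}
    - {"translation": [0,-30,0],"yaw": 0,"grip": 0.73}
    - {"translation": [-10,-30,0],"yaw": 0,"grip": 0.73}
    - {"translation": [-30,-5,0],"yaw": 0,"grip": 0.73}
    - {"translation": [-35,0,0],"yaw": 0,"grip": 0.73}
    - {"translation": [-35,0,0],"yaw": 0,"grip": 0.73}
    - {"translation": [-35,0,0],"yaw": 0,"grip": 0.73}
    - {"translation": [-35,0,0],"yaw": 0,"grip": 0.73}

```text
clock: 19.9
ee_pos: [0.5405, 0.1985, 0.1429]
tcp_rot: [-1.11, 1.227, -1.299]
force: [0.5, 0.1, -0.3]
grip_width: 0.275
```

Call:
play_rows:
  commands:
    - {"translation": [-35,0,-5],"yaw": 0,"grip": 0.73}
    - {"translation": [-35,0,-5],"yaw": 0,"grip": 0.73}
    - {"translation": [-20,0,-5],"yaw": 0,"grip": 0.73}
    - {"translation": [0,0,0],"yaw": 0,"grip": 0.73}

```text
clock: 20.23
ee_pos: [0.5348, 0.3039, 0.1457]
tcp_rot: [-1.101, 1.22, -1.29]
force: [-0.3, 0.4, 0.6]
grip_width: 0.274
```

```bash
python3 - <<'E'
from h import *
go(.5085,.3205,.0095,-1.656);snap("wrist","w21")
E
```

```text
t 20.23 tcp [0.5348 0.3039 0.1457] a -1.6513 tilt [0.0762 0.0149] F [-0.3  0.4  0.6] grip 25.2 q7 -2.48
world d [ -26.3   16.6 -136.2] tool d mm [-11.6 134.1 -37.7]
yaw 0.005
```

View pics/w21.png

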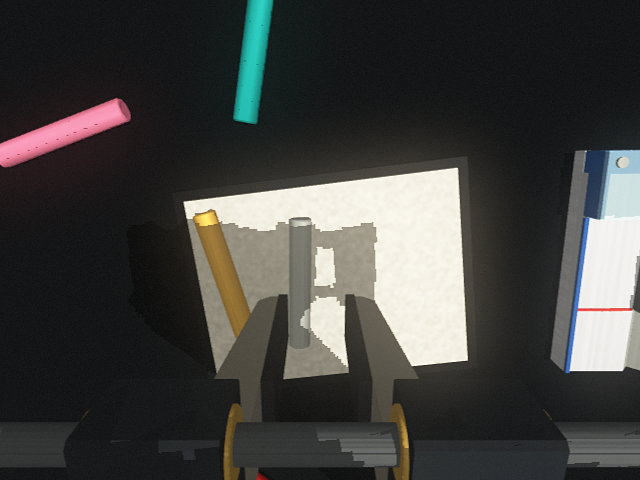

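```bash
python3 - <<'E'
from h import *
rod("w21",(300,220),(300,345))
E
```

```text
rod [0.5101 0.3198 0.02  ] len 0.0966 ang -0.089
```

Call:
play_rows:
  commands:
    - {"translation": [-6,25,-13],"yaw": 0.005,"grip": 0.73}
    - {"translation": [-6,25,-13],"yaw": 0,"grip": 0.73}
    - {"translation": [0,25,-12],"yaw": 0,"grip": 0.73}
    - {"translation": [0,25,-4],"yaw": 0,"grip": 0.73}
    - {"translation": [0,0,0],"yaw": 0,"grip": 0.73}

```text
clock: 20.7
ee_pos: [0.5091, 0.3125, 0.0426]
tcp_rot: [-1.085, 1.223, -1.307]
force: [-0.9, -0.3, 0.2]
grip_width: 0.269
```

```bash
python3 - <<'E'
from h import *
go(.5085,.3205,.0095,-1.656);snap("wrist","w22")
E
```

```text
t 20.7 tcp [0.5091 0.3125 0.0426] a -1.6668 tilt [0.087  0.0127] F [-0.9 -0.3  0.2] grip 24.7 q7 -2.64
world d [ -0.6   8.  -33.1] tool d mm [-7.2 33.  -4.2]
yaw -0.011
```

View pics/w22.png

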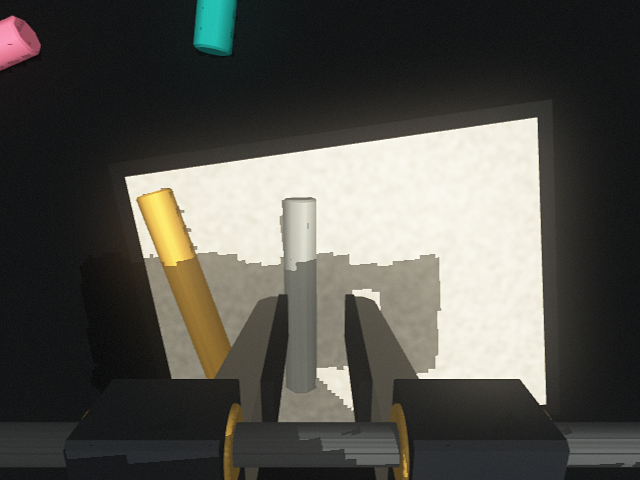

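Call:
play_rows:
  commands:
    - {"translation": [-7,3,-2],"yaw": -0.01,"grip": 0.73}
    - {"translation": [0,8,-1],"yaw": 0,"grip": 0.73}
    - {"translation": [0,8,-1],"yaw": 0,"grip": 0.73}
    - {"translation": [0,0,0],"yaw": 0,"grip": 0.73}

```text
clock: 21.08
ee_pos: [0.5146, 0.3198, 0.0294]
tcp_rot: [-1.077, 1.214, -1.305]
force: [-0.6, -0.6, -0.6]
grip_width: 0.269
```

```bash
python3 - <<'E'
from h import *
go(.509,.3203,.0095,-1.656)
E
```

```text
t 21.08 tcp [0.5146 0.3198 0.0294] a -1.6617 tilt [0.0974 0.0167] F [-0.6 -0.6 -0.6] grip 24.8 q7 -2.66
world d [ -5.6   0.5 -19.9] tool d mm [ 0.5 19.2 -7.5]
yaw -0.006
```

Call:
play_rows:
  commands:
    - {"translation": [0,7,-4],"yaw": 0,"grip": 0.73}
    - {"translation": [0,7,-3],"yaw": 0,"grip": 0.73}
    - {"translation": [0,3,-3],"yaw": 0,"grip": 0.73}
    - {"translation": [0,0,0],"yaw": 0,"grip": 0.73}

```text
clock: 21.42
ee_pos: [0.5072, 0.3213, 0.0112]
tcp_rot: [-1.073, 1.213, -1.306]
force: [-0.1, 0.1, 0.4]
grip_width: 0.271
```

```bash
python3 - <<'E'
from h import *
go(.509,.3203,.0097,-1.656)
E
```

```text
t 21.42 tcp [0.5072 0.3213 0.0112] a -1.6629 tilt [0.1001 0.018 ] F [-0.1  0.1  0.4] grip 25.0 q7 -2.69
world d [ 1.8 -1.  -1.5] tool d mm [0.9 1.7 1.7]
yaw -0.007
```

Call:
play_rows:
  commands:
    - {"translation": [1,1,2],"yaw": 0,"grip": 0.73}
    - {"translation": [0,0,0],"yaw": 0,"grip": 1}
    - {"translation": [0,0,0],"yaw": 0,"grip": 1}
    - {"translation": [0,0,0],"yaw": 0,"grip": 1}
    - {"translation": [0,0,0],"yaw": 0,"grip": 1}
  newtons: 30

```text
clock: 21.83
ee_pos: [0.509, 0.3205, 0.0103]
tcp_rot: [-1.074, 1.213, -1.305]
force: [0.2, -0.3, -0.4]
grip_width: 0.17
```

```bash
python3 - <<'E'
from h import *
go(.509,.3203,.0097,-1.656)
E
```

```text
t 21.83 tcp [0.509  0.3205 0.0103] a -1.6619 tilt [0.0999 0.0182] F [ 0.2 -0.3 -0.4] grip 15.6 q7 -2.68
world d [ 0.  -0.2 -0.6] tool d mm [0.2 0.6 0. ]
yaw -0.006
```

Call:
play_rows:
  commands:
    - {"translation": [0,-20,0],"yaw": 0,"grip": 1}
    - {"translation": [0,-30,0],"yaw": 0,"grip": 1}
    - {"translation": [0,-30,0],"yaw": 0,"grip": 1}
    - {"translation": [30,-10,-2],"yaw": 0,"grip": 1}
    - {"translation": [35,0,-2],"yaw": 0,"grip": 1}
    - {"translation": [35,0,-2],"yaw": 0,"grip": 1}
    - {"translation": [35,0,-2],"yaw": 0,"grip": 1}
    - {"translation": [35,0,-2],"yaw": 0,"grip": 1}
    - {"translation": [35,0,-2],"yaw": 0,"grip": 1}
    - {"translation": [35,0,0],"yaw": 0,"grip": 1}
    - {"translation": [35,0,0],"yaw": 0,"grip": 1}
    - {"translation": [0,0,0],"yaw": 0,"grip": 1}

```text
clock: 22.83
ee_pos: [0.4606, 0.0367, 0.0949]
tcp_rot: [-1.075, 1.208, -1.302]
force: [-0.9, -0.6, -1.5]
grip_width: 0.163
```

```bash
python3 - <<'E'
from h import *
t=fix(-.0205,-.021)
go(t[0],t[1],.036,-1.641);snap("wrist","w23")
E
```

```text
t 22.83 tcp [0.4606 0.0367 0.0949] a -1.6566 tilt [0.1016 0.0186] F [-0.9 -0.6 -1.5] grip 15.0 q7 -2.04
world d [ 18.  -51.7 -58.9] tool d mm [51.5 59.5 16.5]
yaw -0.016
```

View pics/w23.png

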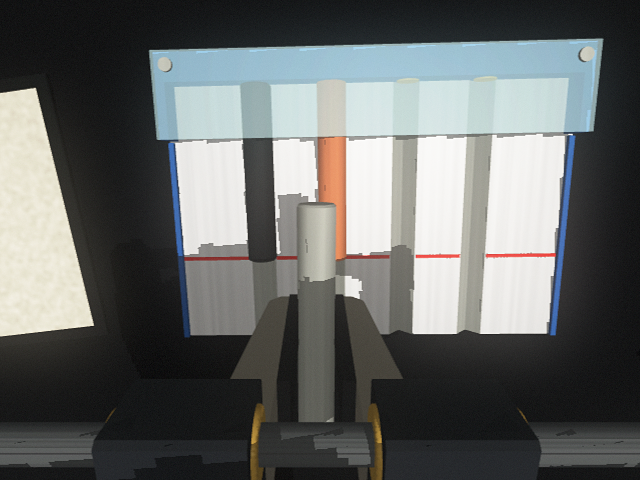

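Call:
play_rows:
  commands:
    - {"translation": [26,0,8],"yaw": -0.016,"grip": 1}
    - {"translation": [26,0,6],"yaw": 0,"grip": 1}
    - {"translation": [0,10,0],"yaw": 0,"grip": 1}
    - {"translation": [0,15,0],"yaw": 0,"grip": 1}
    - {"translation": [0,15,0],"yaw": 0,"grip": 1}
    - {"translation": [0,0,0],"yaw": 0,"grip": 1}

```text
clock: 23.38
ee_pos: [0.4794, -0.0102, 0.0562]
tcp_rot: [-1.077, 1.187, -1.288]
force: [-0.2, 0.2, -1.4]
grip_width: 0.166
```

```bash
python3 - <<'E'
from h import *
t=fix(-.0205,-.021)
go(t[0],t[1],.022,-1.641);snap("wrist","w24")
E
```

```text
t 23.38 tcp [ 0.4794 -0.0102  0.0562] a -1.6348 tilt [0.1102 0.0224] F [-0.2  0.2 -1.4] grip 15.3 q7 -1.95
world d [ -0.9  -4.7 -34.2] tool d mm [ 5.8 33.8 -4.2]
yaw 0.006
```

View pics/w24.png

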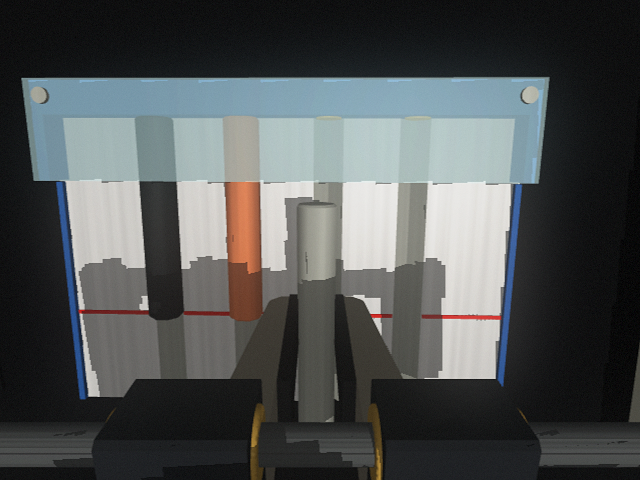

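Call:
play_rows:
  commands:
    - {"translation": [6,4,-3],"yaw": 0.006,"grip": 1}
    - {"translation": [0,9,-2],"yaw": 0,"grip": 1}
    - {"translation": [0,9,-1],"yaw": 0,"grip": 1}
    - {"translation": [0,0,0],"yaw": 0,"grip": 1}

```text
clock: 23.77
ee_pos: [0.477, -0.0125, 0.0345]
tcp_rot: [-1.072, 1.186, -1.289]
force: [-0.7, -0.9, -1.8]
grip_width: 0.167
```

```bash
python3 - <<'E'
from h import *
t=fix(-.0205,-.021)
go(t[0],t[1],.022,-1.641)
E
```

```text
t 23.77 tcp [ 0.477  -0.0125  0.0345] a -1.6363 tilt [0.1145 0.0236] F [-0.7 -0.9 -1.8] grip 15.4 q7 -1.98
world d [  1.6  -2.4 -12.5] tool d mm [ 2.7 12.5  0.3]
yaw 0.005
```

Call:
play_rows:
  commands:
    - {"translation": [3,4,0],"yaw": 0.005,"grip": 1}
    - {"translation": [0,4,0],"yaw": 0,"grip": 1}
    - {"translation": [0,3,0],"yaw": 0,"grip": 1}
    - {"translation": [0,0,0],"yaw": 0,"grip": 1}

```text
clock: 24.1
ee_pos: [0.4784, -0.015, 0.0224]
tcp_rot: [-1.069, 1.189, -1.293]
force: [0.4, -0.0, -1.0]
grip_width: 0.168
```

```bash
python3 - <<'E'
from h import *
t=fix(-.0205,-.021)
go(t[0],t[1],.022,-1.641)
E
```

```text
t 24.1 tcp [ 0.4784 -0.015   0.0224] a -1.6411 tilt [0.1149 0.0238] F [ 0.4 -0.  -1. ] grip 15.4 q7 -1.99
world d [ 0.2  0.1 -0.4] tool d mm [-0.1  0.4  0.1]
yaw -0.0
```

Release to seat, regrip, look, then push.

Call:
play_rows:
  commands:
    - {"translation": [0,0,0],"yaw": 0,"grip": 0.77}
    - {"translation": [0,0,0],"yaw": 0,"grip": 0.77}
    - {"translation": [0,0,0],"yaw": 0,"grip": 0.77}
    - {"translation": [0,0,0],"yaw": 0,"grip": 0.77}
    - {"translation": [0,0,0],"yaw": 0,"grip": 1}
    - {"translation": [0,0,0],"yaw": 0,"grip": 1}
    - {"translation": [0,0,0],"yaw": 0,"grip": 1}
  newtons: 12

```text
clock: 24.68
ee_pos: [0.4798, -0.0148, 0.0235]
tcp_rot: [-1.067, 1.187, -1.294]
force: [-0.6, 0.3, -1.1]
grip_width: 0.167
```

```bash
python3 - <<'E'
from h import *
t=fix(.0175,-.021)
go(t[0],t[1],.0225,-1.641);snap("wrist","w25")
E
```

```text
t 24.68 tcp [ 0.4798 -0.0148  0.0235] a -1.6408 tilt [0.1177 0.0239] F [-0.6  0.3 -1.1] grip 15.4 q7 -1.99
world d [36.7 -2.8 -1. ] tool d mm [ 0.2  5.2 36.5]
yaw 0.0
```

View pics/w25.png

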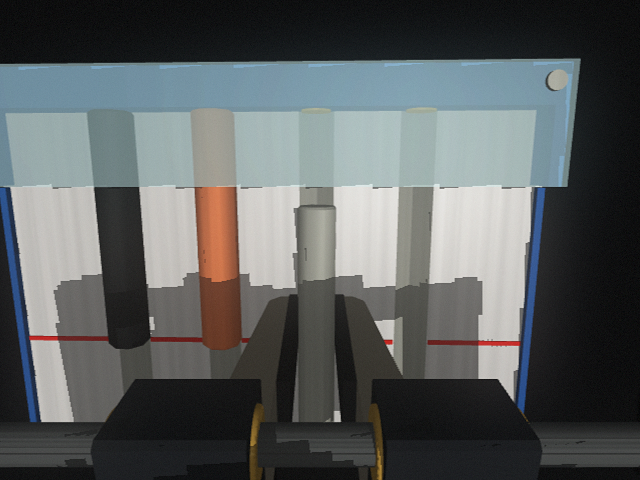

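Call:
play_rows:
  commands:
    - {"translation": [0,1,7],"yaw": 0,"grip": 1}
    - {"translation": [0,1,7],"yaw": 0,"grip": 1}
    - {"translation": [0,1,7],"yaw": 0,"grip": 1}
    - {"translation": [0,1,7],"yaw": 0,"grip": 1}
    - {"translation": [0,0.5,4],"yaw": 0,"grip": 1}
    - {"translation": [0,0.5,2],"yaw": 0,"grip": 1}

```text
clock: 25.23
ee_pos: [0.4867, -0.0152, 0.0204]
tcp_rot: [-1.118, 1.222, -1.275]
force: [-3.3, 0.1, 8.9]
grip_width: 0.17
```

```bash
python3 - <<'E'
from h import *
t=fix(.0175,-.021)
go(t[0],t[1],.0225,-1.641)
E
```

```text
t 25.23 tcp [ 0.4867 -0.0152  0.0204] a -1.6395 tilt [0.0617 0.0152] F [-3.3  0.1  8.9] grip 15.7 q7 -1.98
world d [29.8 -2.4  2.1] tool d mm [ 0.3 -0.3 29.9]
yaw 0.002
```

Call:
play_rows:
  commands:
    - {"translation": [0,-2,0],"yaw": 0,"grip": 1}
    - {"translation": [0,-0.5,7],"yaw": 0,"grip": 1}
    - {"translation": [0,0,7],"yaw": 0,"grip": 1}
    - {"translation": [0,0,7],"yaw": 0,"grip": 1}

```text
clock: 25.57
ee_pos: [0.5075, -0.017, 0.0244]
tcp_rot: [-1.12, 1.223, -1.275]
force: [-1.2, 1.0, -2.7]
grip_width: 0.174
```

```bash
python3 - <<'E'
from h import *
t=fix(.0175,-.021)
go(t[0],t[1],.0225,-1.641)
E
```

```text
t 25.57 tcp [ 0.5075 -0.017   0.0244] a -1.6393 tilt [0.0596 0.0145] F [-1.2  1.  -2.7] grip 16.0 q7 -1.96
world d [ 8.9 -0.5 -1.9] tool d mm [-0.   2.4  8.8]
yaw 0.002
```

Call:
play_rows:
  commands:
    - {"translation": [0,1,4],"yaw": 0,"grip": 1}
    - {"translation": [0,0,4],"yaw": 0,"grip": 1}
    - {"translation": [0,0,3],"yaw": 0,"grip": 1}
    - {"translation": [0,0,2],"yaw": 0,"grip": 1}

```text
clock: 25.9
ee_pos: [0.523, -0.0184, 0.0231]
tcp_rot: [-1.12, 1.226, -1.275]
force: [-6.9, 2.2, 0.3]
grip_width: 0.171
```

```bash
python3 - <<'E'
from h import *
t=fix(.0175,-.021)
go(t[0],t[1],.0225,-1.641);snap("wrist","w26",(180,120,480,345),2.6)
E
```

```text
t 25.9 tcp [ 0.523  -0.0184  0.0231] a -1.6406 tilt [0.0579 0.0148] F [-6.9  2.2  0.3] grip 15.7 q7 -1.96
world d [-6.5  0.9 -0.6] tool d mm [-0.4  0.2 -6.6]
yaw 0.0
```

View pics/w26.png

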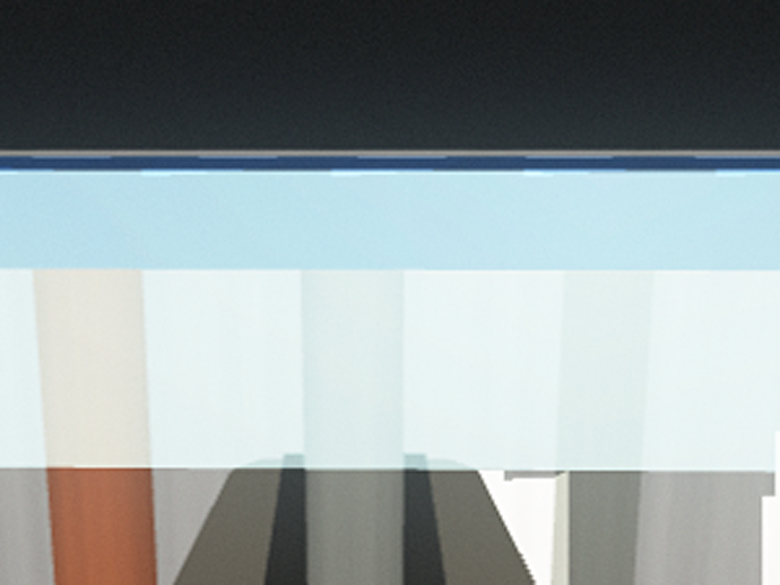

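Call:
play_rows:
  commands:
    - {"translation": [0,0,0],"yaw": 0,"grip": 0.73}
    - {"translation": [0,0,0],"yaw": 0,"grip": 0.73}
    - {"translation": [0,0,0],"yaw": 0,"grip": 0.73}
    - {"translation": [0,-15,-5],"yaw": 0,"grip": 0.73}
    - {"translation": [0,-30,-10],"yaw": 0,"grip": 0.73}
    - {"translation": [0,-30,-10],"yaw": 0,"grip": 0.73}
    - {"translation": [0,0,0],"yaw": 0,"grip": 0.73}

```text
clock: 26.53
ee_pos: [0.4946, -0.0171, 0.0984]
tcp_rot: [-1.118, 1.223, -1.274]
force: [-0.8, 0.8, -1.0]
grip_width: 0.267
```

```bash
python3 - <<'E'
from h import *
st();snap("wrist","w27")
E
```

```text
t 26.53 tcp [ 0.4946 -0.0171  0.0984] a -1.6391 tilt [0.0607 0.0159] F [-0.8  0.8 -1. ] grip 24.6 q7 -1.88
```

View pics/w27.png

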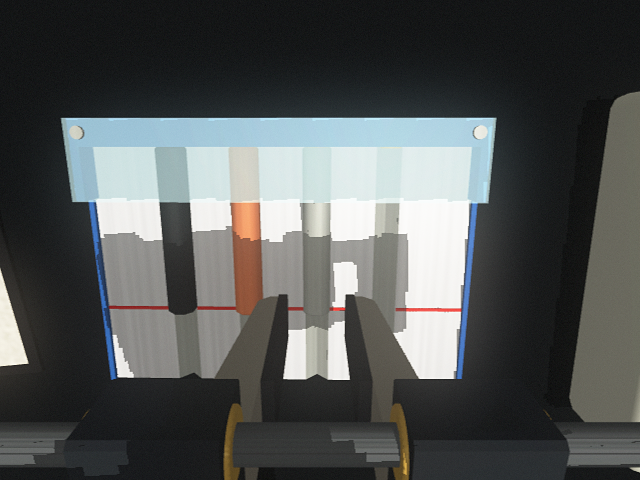

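Call:
play_rows:
  commands:
    - {"translation": [-10,-25,0],"yaw": 0,"grip": 0.73}
    - {"translation": [-36,-10,0],"yaw": 0,"grip": 0.73}
    - {"translation": [-38,0,0],"yaw": 0,"grip": 0.73}
    - {"translation": [-38,0,0],"yaw": 0,"grip": 0.73}
    - {"translation": [-38,0,0],"yaw": 0,"grip": 0.73}
    - {"translation": [-38,0,0],"yaw": 0,"grip": 0.73}
    - {"translation": [-38,0,0],"yaw": 0,"grip": 0.73}
    - {"translation": [-38,0,0],"yaw": 0,"grip": 0.73}
    - {"translation": [-38,0,0],"yaw": -0.09,"grip": 0.73}
    - {"translation": [-38,0,0],"yaw": -0.09,"grip": 0.73}
    - {"translation": [-20,0,0],"yaw": -0.09,"grip": 0.73}
    - {"translation": [0,0,0],"yaw": 0,"grip": 0.73}

```text
clock: 27.58
ee_pos: [0.5193, 0.3636, 0.1307]
tcp_rot: [-1.243, 1.023, -1.086]
force: [-0.2, -0.4, -0.3]
grip_width: 0.272
```

```bash
python3 - <<'E'
from h import *
go(.5195,.375,.0095,-1.373);snap("wrist","w28")
E
```

```text
t 27.58 tcp [0.5193 0.3636 0.1307] a -1.3745 tilt [0.0618 0.0157] F [-0.2 -0.4 -0.3] grip 25.0 q7 -2.36
world d [   0.2   11.4 -121.2] tool d mm [-10.7 121.1  -5.4]
yaw -0.001
```

View pics/w28.png

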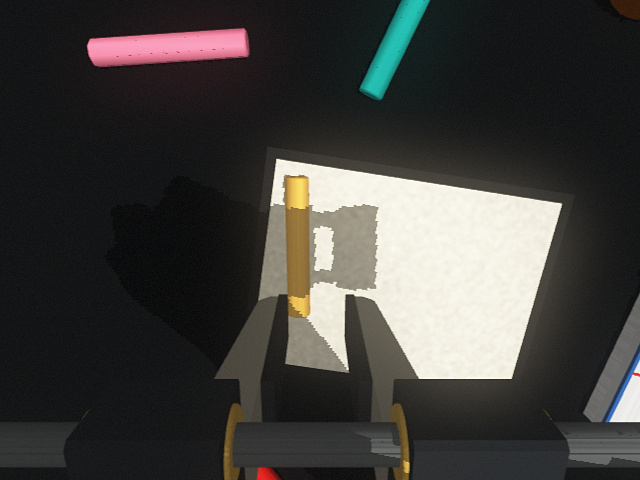

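```bash
python3 - <<'E'
from h import *
rod("w28",(296.5,179),(299,313))
E
```

```text
rod [0.5204 0.3763 0.02  ] len 0.0948 ang 0.204
```

Call:
play_rows:
  commands:
    - {"translation": [-5,25,0],"yaw": 0,"grip": 0.73}
    - {"translation": [-5,25,0],"yaw": 0,"grip": 0.73}
    - {"translation": [0,25,0],"yaw": 0,"grip": 0.73}
    - {"translation": [0,12,0],"yaw": 0,"grip": 0.73}
    - {"translation": [0,0,0],"yaw": 0,"grip": 0.73}

```text
clock: 28.05
ee_pos: [0.527, 0.3653, 0.038]
tcp_rot: [-1.239, 1.034, -1.106]
force: [0.0, 0.7, -0.3]
grip_width: 0.271
```

```bash
python3 - <<'E'
from h import *
go(.5205,.375,.0095,-1.373);snap("wrist","w29")
E
```

```text
t 28.05 tcp [0.527  0.3653 0.038 ] a -1.3942 tilt [0.0638 0.0082] F [ 0.   0.7 -0.3] grip 24.9 q7 -2.44
world d [ -6.5   9.7 -28.5] tool d mm [-10.8  28.1  -6.5]
yaw -0.021
```

View pics/w29.png

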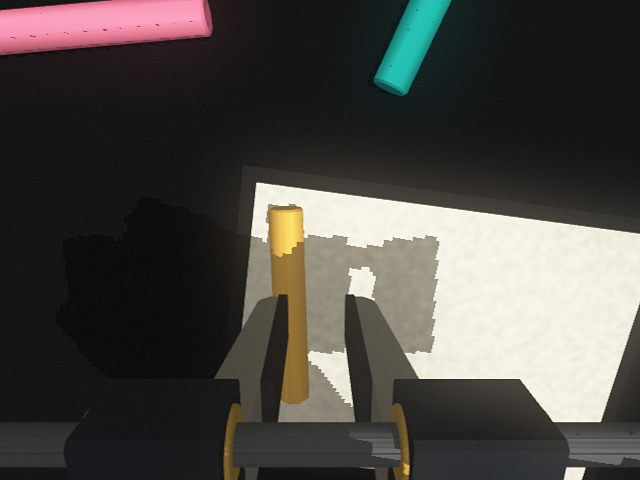

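```bash
python3 - <<'E'
from h import *
rod("w29",(287,209),(295,397))
E
```

```text
rod [0.5218 0.3757 0.02  ] len 0.0959 ang 0.202
```

Call:
play_rows:
  commands:
    - {"translation": [-10,0,-6],"yaw": -0.02,"grip": 0.73}
    - {"translation": [-1,6,-1],"yaw": 0,"grip": 0.73}
    - {"translation": [0,6,-1],"yaw": 0,"grip": 0.73}
    - {"translation": [0,0,0],"yaw": 0,"grip": 0.73}

```text
clock: 28.43
ee_pos: [0.5202, 0.3751, 0.0294]
tcp_rot: [-1.24, 1.017, -1.095]
force: [0.4, 0.7, -1.1]
grip_width: 0.272
```

```bash
python3 - <<'E'
from h import *
go(.5205,.3755,.0100,-1.371)
E
```

```text
t 28.43 tcp [0.5202 0.3751 0.0294] a -1.3766 tilt [0.0694 0.0109] F [ 0.4  0.7 -1.1] grip 25.0 q7 -2.46
world d [  0.3   0.4 -19.4] tool d mm [-0.4 19.4 -1. ]
yaw -0.006
```

Call:
play_rows:
  commands:
    - {"translation": [0,7,-2],"yaw": -0.006,"grip": 0.73}
    - {"translation": [0,7,-1],"yaw": 0,"grip": 0.73}
    - {"translation": [0,3,-1],"yaw": 0,"grip": 0.73}
    - {"translation": [0,0,0],"yaw": 0,"grip": 0.73}

```text
clock: 28.77
ee_pos: [0.5181, 0.3751, 0.0122]
tcp_rot: [-1.24, 1.011, -1.091]
force: [-0.1, -0.3, -1.2]
grip_width: 0.272
```

```bash
python3 - <<'E'
from h import *
go(.5205,.3755,.0100,-1.371)
E
```

```text
t 28.77 tcp [0.5181 0.3751 0.0122] a -1.3701 tilt [0.0721 0.0124] F [-0.1 -0.3 -1.2] grip 25.1 q7 -2.47
world d [ 2.4  0.4 -2.2] tool d mm [0.1 2.4 2.2]
yaw 0.001
```

Call:
play_rows:
  commands:
    - {"translation": [0,2,2],"yaw": 0,"grip": 0.73}
    - {"translation": [0,0,0],"yaw": 0,"grip": 1}
    - {"translation": [0,0,0],"yaw": 0,"grip": 1}
    - {"translation": [0,0,0],"yaw": 0,"grip": 1}
    - {"translation": [0,0,0],"yaw": 0,"grip": 1}
    - {"translation": [0,-20,0],"yaw": 0,"grip": 1}
    - {"translation": [0,-30,0],"yaw": 0.09,"grip": 1}
    - {"translation": [0,-30,0],"yaw": 0.09,"grip": 1}
    - {"translation": [0,-10,0],"yaw": 0.09,"grip": 1}
    - {"translation": [30,0,0],"yaw": 0,"grip": 1}
    - {"translation": [36,0,0],"yaw": 0,"grip": 1}
    - {"translation": [36,0,0],"yaw": 0,"grip": 1}
  newtons: 30

```text
clock: 29.77
ee_pos: [0.5032, 0.2793, 0.1013]
tcp_rot: [-1.107, 1.219, -1.277]
force: [0.5, -0.7, -1.7]
grip_width: 0.165
```

```bash
python3 - <<'E'
from h import *
t=fix(-.0205,-.063)
go(t[0],t[1],.10,-1.641);snap("wrist","w30")
E
```

```text
t 29.77 tcp [0.5032 0.2793 0.1013] a -1.641 tilt [0.0707 0.0194] F [ 0.5 -0.7 -1.7] grip 15.2 q7 -2.51
world d [ -27.6 -336.2   -1.3] tool d mm [337.2  -7.2  -3.4]
yaw 0.0
```

View pics/w30.png

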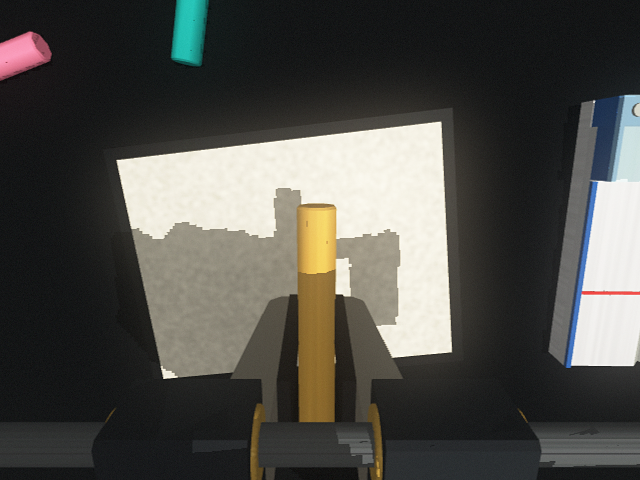

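Call:
play_rows:
  commands:
    - {"translation": [36,-1,0],"yaw": 0,"grip": 1}
    - {"translation": [37,-1,0],"yaw": 0,"grip": 1}
    - {"translation": [37,-1,0],"yaw": 0,"grip": 1}
    - {"translation": [37,-1,0],"yaw": 0,"grip": 1}
    - {"translation": [37,-1,0],"yaw": 0,"grip": 1}
    - {"translation": [37,0,0],"yaw": 0,"grip": 1}
    - {"translation": [37,0,0],"yaw": 0,"grip": 1}
    - {"translation": [37,0,0],"yaw": 0,"grip": 1}
    - {"translation": [20,0,0],"yaw": 0,"grip": 1}
    - {"translation": [0,0,0],"yaw": 0,"grip": 1}

```text
clock: 30.65
ee_pos: [0.4757, -0.0578, 0.1004]
tcp_rot: [-1.109, 1.223, -1.294]
force: [0.2, 0.8, -1.8]
grip_width: 0.167
```

```bash
python3 - <<'E'
from h import *
t=fix(-.0205,-.063)
go(t[0],t[1],.036,-1.641);snap("wrist","w31")
E
```

```text
t 30.65 tcp [ 0.4757 -0.0578  0.1004] a -1.6536 tilt [0.0699 0.0083] F [ 0.2  0.8 -1.8] grip 15.3 q7 -1.82
world d [ -0.    1.  -64.4] tool d mm [-0.1 64.3 -4.6]
yaw -0.013
```

View pics/w31.png

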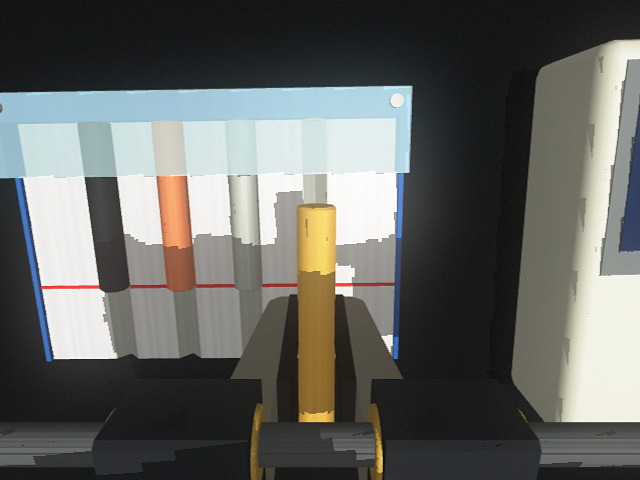

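Call:
play_rows:
  commands:
    - {"translation": [0,20,-2],"yaw": -0.013,"grip": 1}
    - {"translation": [0,20,-2],"yaw": 0,"grip": 1}
    - {"translation": [0,18,-1],"yaw": 0,"grip": 1}
    - {"translation": [0,0,0],"yaw": 0,"grip": 1}

```text
clock: 31.03
ee_pos: [0.4779, -0.0517, 0.0425]
tcp_rot: [-1.111, 1.207, -1.283]
force: [-0.9, 0.4, -1.7]
grip_width: 0.167
```

```bash
python3 - <<'E'
from h import *
t=fix(-.0205,-.063)
go(t[0],t[1],.022,-1.641);snap("wrist","w32")
E
```

```text
t 31.03 tcp [ 0.4779 -0.0517  0.0425] a -1.6367 tilt [0.0763 0.0102] F [-0.9  0.4 -1.7] grip 15.3 q7 -1.9
world d [ -2.3  -5.1 -20.5] tool d mm [ 5.6 20.2 -3.5]
yaw 0.004
```

View pics/w32.png

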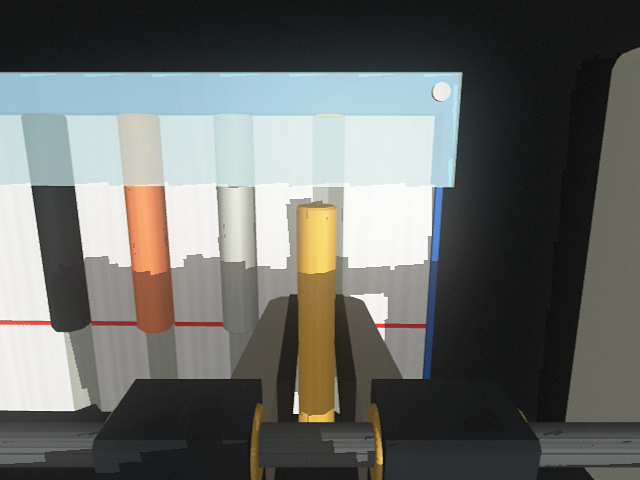

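Call:
play_rows:
  commands:
    - {"translation": [6,2,-3],"yaw": 0.004,"grip": 1}
    - {"translation": [0,6,-1],"yaw": 0,"grip": 1}
    - {"translation": [0,4,-1],"yaw": 0,"grip": 1}
    - {"translation": [0,0,0],"yaw": 0,"grip": 1}

```text
clock: 31.42
ee_pos: [0.4765, -0.0545, 0.0333]
tcp_rot: [-1.107, 1.202, -1.285]
force: [-1.0, -0.1, -1.1]
grip_width: 0.166
```

```bash
python3 - <<'E'
from h import *
t=fix(-.0205,-.063)
go(t[0],t[1],.022,-1.641)
E
```

```text
t 31.42 tcp [ 0.4765 -0.0545  0.0333] a -1.6357 tilt [0.0826 0.0109] F [-1.  -0.1 -1.1] grip 15.2 q7 -1.9
world d [ -0.8  -2.3 -11.3] tool d mm [ 2.6 11.1 -1.6]
yaw 0.005
```

Call:
play_rows:
  commands:
    - {"translation": [3,4,-1],"yaw": 0.005,"grip": 1}
    - {"translation": [0,4,0],"yaw": 0,"grip": 1}
    - {"translation": [0,2,0],"yaw": 0,"grip": 1}
    - {"translation": [0,0,0],"yaw": 0,"grip": 1}

```text
clock: 31.75
ee_pos: [0.477, -0.0578, 0.0234]
tcp_rot: [-1.102, 1.204, -1.29]
force: [0.4, 0.1, -2.0]
grip_width: 0.166
```

```bash
python3 - <<'E'
from h import *
t=fix(-.0205,-.063)
go(t[0],t[1],.022,-1.641)
E
```

```text
t 31.75 tcp [ 0.477  -0.0578  0.0234] a -1.6417 tilt [0.0851 0.0104] F [ 0.4  0.1 -2. ] grip 15.3 q7 -1.91
world d [-1.4  1.  -1.4] tool d mm [-0.9  1.2 -1.6]
yaw -0.001
```

Call:
play_rows:
  commands:
    - {"translation": [-1,1,0],"yaw": 0,"grip": 1}
    - {"translation": [0,0,0],"yaw": 0,"grip": 0.77}
    - {"translation": [0,0,0],"yaw": 0,"grip": 0.77}
    - {"translation": [0,0,0],"yaw": 0,"grip": 0.77}
    - {"translation": [0,0,0],"yaw": 0,"grip": 0.77}
    - {"translation": [0,0,0],"yaw": 0,"grip": 1}
    - {"translation": [0,0,0],"yaw": 0,"grip": 1}
    - {"translation": [0,0,0],"yaw": 0,"grip": 1}
  newtons: 12

```text
clock: 32.42
ee_pos: [0.4783, -0.0567, 0.023]
tcp_rot: [-1.1, 1.203, -1.291]
force: [-0.2, 0.3, -0.5]
grip_width: 0.17
```

```bash
python3 - <<'E'
from h import *
t=fix(.0175,-.063)
go(t[0],t[1],.0225,-1.641);snap("wrist","w33")
E
```

```text
t 32.42 tcp [ 0.4783 -0.0567  0.023 ] a -1.6416 tilt [0.0872 0.0102] F [-0.2  0.3 -0.5] grip 15.7 q7 -1.92
world d [35.2 -2.7 -0.5] tool d mm [ 0.3  3.5 35.2]
yaw -0.001
```

View pics/w33.png

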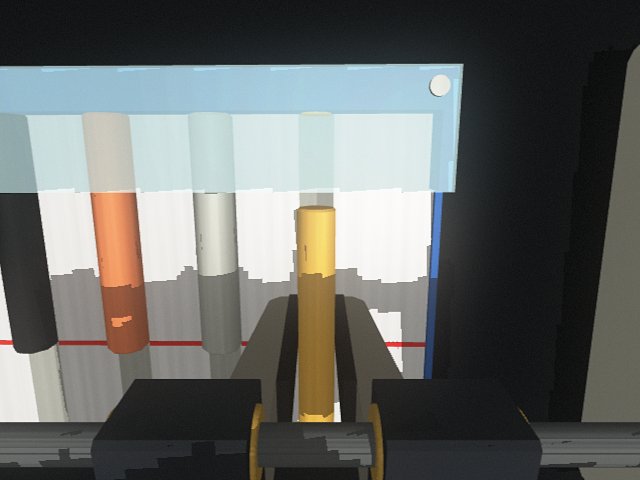

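Call:
play_rows:
  commands:
    - {"translation": [0,0,7],"yaw": 0,"grip": 1}
    - {"translation": [0,0.3,7],"yaw": 0,"grip": 1}
    - {"translation": [0,0.3,7],"yaw": 0,"grip": 1}
    - {"translation": [0,0.3,7],"yaw": 0,"grip": 1}

```text
clock: 32.8
ee_pos: [0.5048, -0.0586, 0.0238]
tcp_rot: [-1.105, 1.206, -1.289]
force: [-0.2, 0.2, -0.9]
grip_width: 0.171
```

```bash
python3 - <<'E'
from h import *
t=fix(.0175,-.063)
go(t[0],t[1],.0225,-1.641)
E
```

```text
t 32.8 tcp [ 0.5048 -0.0586  0.0238] a -1.6414 tilt [0.0817 0.01  ] F [-0.2  0.2 -0.9] grip 15.8 q7 -1.91
world d [ 8.7 -0.9 -1.3] tool d mm [0.3 2.  8.6]
yaw -0.0
```

Call:
play_rows:
  commands:
    - {"translation": [0,0.5,5],"yaw": 0,"grip": 1}
    - {"translation": [0,0.5,4],"yaw": 0,"grip": 1}
    - {"translation": [0,0,3],"yaw": 0,"grip": 1}
    - {"translation": [0,0,2],"yaw": 0,"grip": 1}

```text
clock: 33.13
ee_pos: [0.516, -0.0594, 0.0228]
tcp_rot: [-1.115, 1.215, -1.285]
force: [-6.9, 1.4, 11.9]
grip_width: 0.173
```

```bash
python3 - <<'E'
from h import *
t=fix(.0175,-.063)
go(t[0],t[1],.0225,-1.641);snap("wrist","w34",(180,120,480,345),2.6)
E
```

```text
t 33.13 tcp [ 0.516  -0.0594  0.0228] a -1.642 tilt [0.0694 0.0093] F [-6.9  1.4 11.9] grip 16.0 q7 -1.9
world d [-2.5 -0.1 -0.3] tool d mm [ 0.2  0.2 -2.5]
yaw -0.001
```

View pics/w34.png

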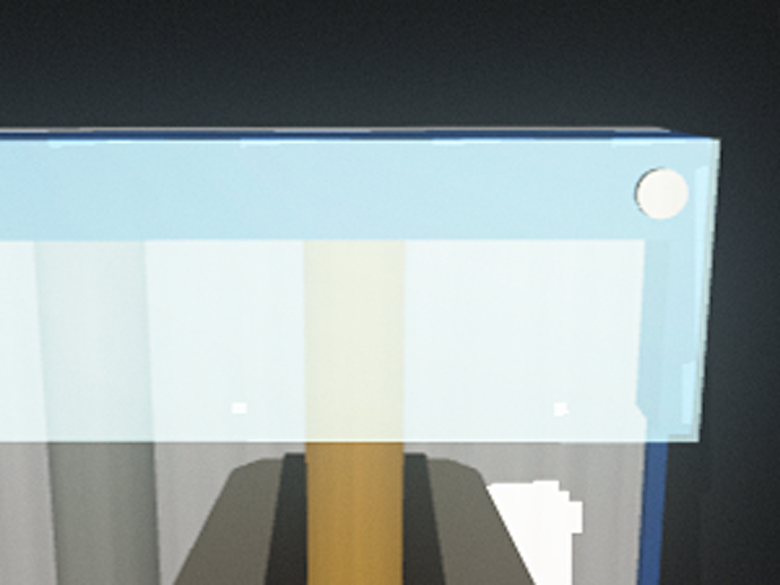

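Call:
play_rows:
  commands:
    - {"translation": [0,-1,2],"yaw": 0,"grip": 1}
    - {"translation": [0,-0.5,3],"yaw": 0,"grip": 1}
    - {"translation": [0,0,3],"yaw": 0,"grip": 1}

```text
clock: 33.43
ee_pos: [0.5161, -0.0594, 0.0228]
tcp_rot: [-1.129, 1.228, -1.278]
force: [-9.6, 1.5, 13.0]
grip_width: 0.171
```

```bash
python3 - <<'E'
from h import *
t=fix(.0175,-.063)
go(t[0],t[1],.0225,-1.641)
E
```

```text
t 33.43 tcp [ 0.5161 -0.0594  0.0228] a -1.6418 tilt [0.0519 0.0086] F [-9.6  1.5 13. ] grip 15.7 q7 -1.9
world d [-2.6 -0.1 -0.3] tool d mm [ 0.3  0.2 -2.6]
yaw -0.001
```

Call:
play_rows:
  commands:
    - {"translation": [0,0,0],"yaw": 0,"grip": 0.73}
    - {"translation": [0,0,0],"yaw": 0,"grip": 0.73}
    - {"translation": [0,0,0],"yaw": 0,"grip": 0.73}
    - {"translation": [0,-15,-3],"yaw": 0,"grip": 0.73}
    - {"translation": [0,-30,-10],"yaw": 0,"grip": 0.73}
    - {"translation": [-20,-30,-15],"yaw": 0,"grip": 0.73}
    - {"translation": [-25,-30,-15],"yaw": 0,"grip": 0.73}
    - {"translation": [-20,-10,-10],"yaw": 0,"grip": 0.73}
    - {"translation": [0,0,0],"yaw": 0,"grip": 0.73}
    - {"translation": [0,0,0],"yaw": 0,"grip": 0.73}

```text
clock: 34.27
ee_pos: [0.467, 0.0094, 0.1417]
tcp_rot: [-1.117, 1.222, -1.285]
force: [-0.4, -0.2, -0.1]
grip_width: 0.271
```

```bash
python3 - <<'E'
from h import *
st();snap("wrist","w35",(60,40,600,400),1.48)
E
```

```text
t 34.27 tcp [0.467  0.0094 0.1417] a -1.6453 tilt [0.0643 0.0094] F [-0.4 -0.2 -0.1] grip 24.9 q7 -1.92
```

View pics/w35.png

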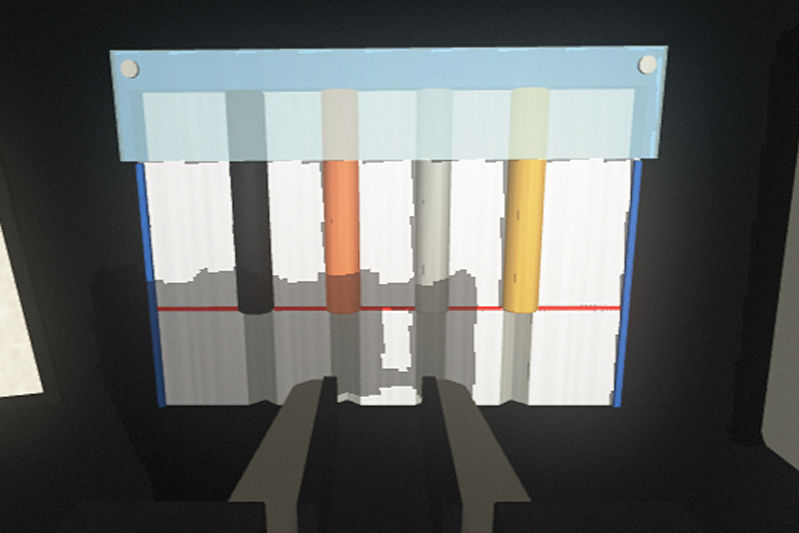

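```bash
python3 - <<'E'
from h import *
p=np.load("pics/w35.npz")
for u in (256,344,431,521):
    for v in (313,):
        print((unfix(onz(p,(60+u/1.48,40+v/1.48),.0315))*1000).round(1))
print((unfix(onz(p,(60+300/1.48,40+308.5/1.48),.0195))*1000).round(1))
# side cam
snap("side","s2",(270,180,400,310),4.6)
E
```

```text
[-31.9  60.6]
[-32.   19.6]
[-32.  -20.9]
[-32.1 -62.5]
[-32.7  41.7]
```

View pics/s2.png

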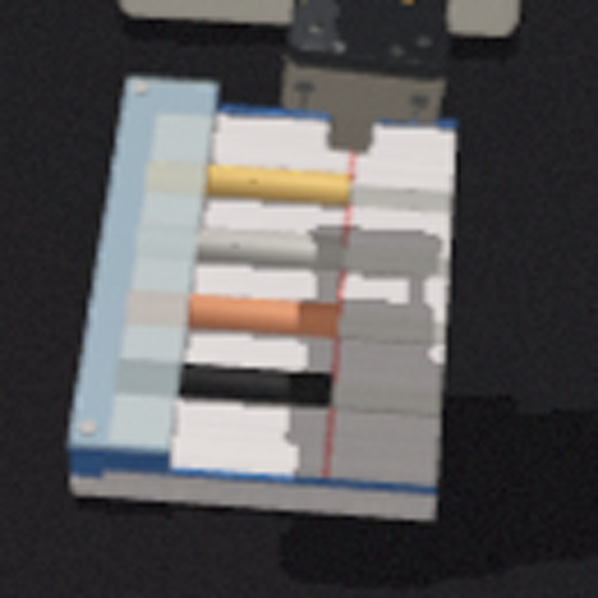

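Call:
play_rows:
  commands:
    - {"translation": [0,-30,0],"yaw": 0,"grip": 0.5}
    - {"translation": [10,-30,0],"yaw": 0,"grip": 0.5}
    - {"translation": [36,0,-2],"yaw": 0,"grip": 0.5}
    - {"translation": [36,0,-2],"yaw": 0,"grip": 0.5}
    - {"translation": [36,0,-2],"yaw": 0,"grip": 0.5}
    - {"translation": [36,0,-2],"yaw": 0,"grip": 0.5}
    - {"translation": [36,0,-2],"yaw": 0,"grip": 0.5}
    - {"translation": [36,0,-2],"yaw": 0,"grip": 0.5}
    - {"translation": [36,0,0],"yaw": 0,"grip": 0.5}
    - {"translation": [36,0,0],"yaw": 0,"grip": 0.5}
    - {"translation": [30,0,0],"yaw": 0,"grip": 0.5}
    - {"translation": [0,0,0],"yaw": 0,"grip": 0.5}

```text
clock: 35.37
ee_pos: [0.4195, -0.3462, 0.1841]
tcp_rot: [-1.118, 1.247, -1.285]
force: [-0.5, 0.2, -1.1]
grip_width: 0.498
```

Call:
play_rows:
  commands:
    - {"translation": [0,0,0],"yaw": -0.12,"grip": 0.5}
    - {"translation": [0,0,0],"yaw": -0.12,"grip": 0.5}
    - {"translation": [0,0,0],"yaw": -0.12,"grip": 0.5}
    - {"translation": [0,0,0],"yaw": -0.12,"grip": 0.5}
    - {"translation": [0,0,0],"yaw": -0.12,"grip": 0.5}
    - {"translation": [0,0,0],"yaw": -0.1,"grip": 0.5}
    - {"translation": [0,0,0],"yaw": 0,"grip": 0.5}

```text
clock: 35.95
ee_pos: [0.4119, -0.3551, 0.1725]
tcp_rot: [-1.404, 0.717, -0.751]
force: [-0.6, 1.0, 0.0]
grip_width: 0.495
```

```bash
python3 - <<'E'
from h import *
go(.4285,-.327,.090,-.93);snap("wrist","w36")
E
```

```text
t 35.95 tcp [ 0.4119 -0.3551  0.1725] a -0.9465 tilt [0.0358 0.0237] F [-0.6  1.   0. ] grip 45.6 q7 -0.41
world d [ 16.6  28.1 -82.5] tool d mm [-13.2  83.7  26.3]
yaw -0.016
```

View pics/w36.png

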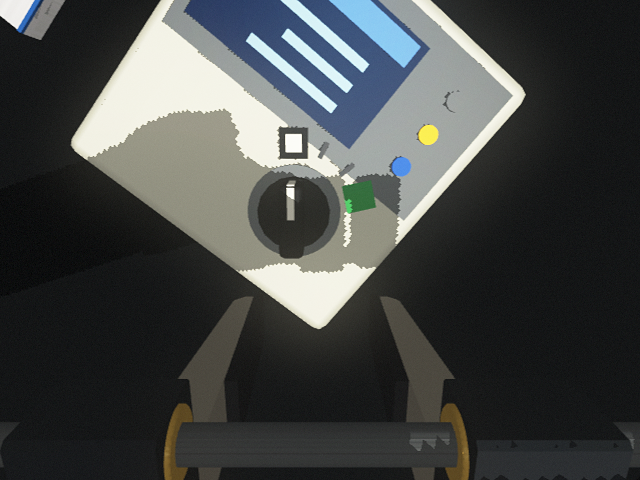

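Call:
play_rows:
  commands:
    - {"translation": [-7,0,13],"yaw": -0.016,"grip": 0.5}
    - {"translation": [-6,0,13],"yaw": 0,"grip": 0.5}
    - {"translation": [0,20,0],"yaw": 0,"grip": 0.5}
    - {"translation": [0,20,0],"yaw": 0,"grip": 0.5}
    - {"translation": [0,0,0],"yaw": 0,"grip": 0.5}

```text
clock: 36.42
ee_pos: [0.4284, -0.3253, 0.1313]
tcp_rot: [-1.402, 0.718, -0.751]
force: [-1.1, 0.2, -0.2]
grip_width: 0.499
```

```bash
python3 - <<'E'
from h import *
go(.4285,-.327,.090,-.93);snap("wrist","w37")
E
```

```text
t 36.42 tcp [ 0.4284 -0.3253  0.1313] a -0.9469 tilt [0.0359 0.0249] F [-1.1  0.2 -0.2] grip 46.0 q7 -0.5
world d [  0.1  -1.7 -41.3] tool d mm [ 1.4 41.2 -2.8]
yaw -0.017
```

View pics/w37.png

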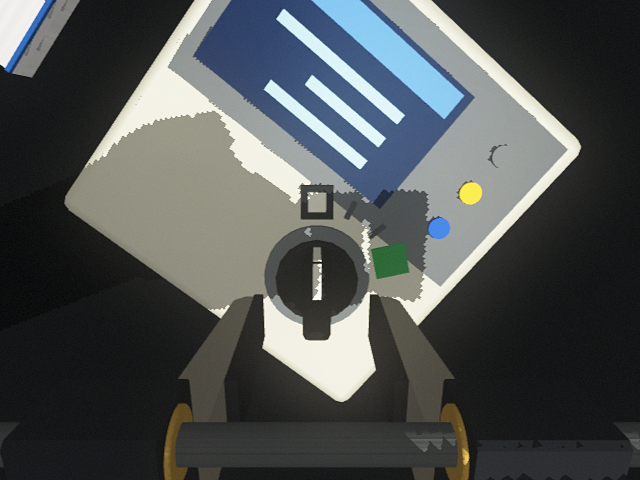

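Call:
play_rows:
  commands:
    - {"translation": [1,14,-1],"yaw": 0,"grip": 0.5}
    - {"translation": [0,14,-1],"yaw": 0,"grip": 0.5}
    - {"translation": [0,12,-1],"yaw": 0,"grip": 0.5}
    - {"translation": [0,0,0],"yaw": 0,"grip": 0.5}

```text
clock: 36.8
ee_pos: [0.4319, -0.3271, 0.0949]
tcp_rot: [-1.403, 0.714, -0.758]
force: [-0.7, 0.0, 0.7]
grip_width: 0.5
```

```bash
python3 - <<'E'
from h import *
go(.4285,-.327,.090,-.93);snap("wrist","w38")
E
```

```text
t 36.8 tcp [ 0.4319 -0.3271  0.0949] a -0.9488 tilt [0.0412 0.0207] F [-0.7  0.   0.7] grip 46.0 q7 -0.53
world d [-3.4  0.1 -4.9] tool d mm [-2.2  4.8 -2.9]
yaw -0.019
```

View pics/w38.png

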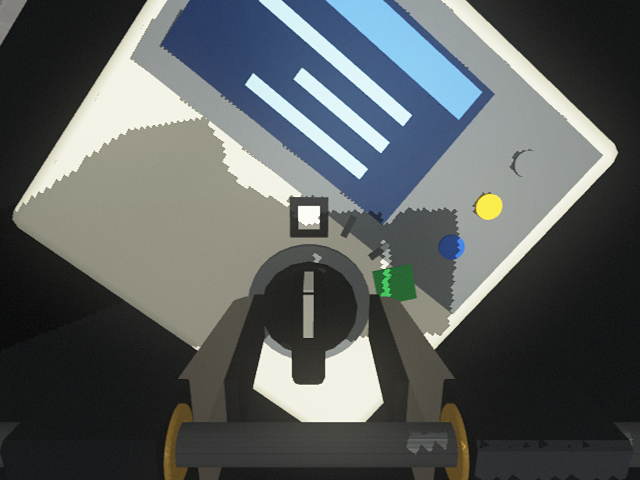

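Call:
play_rows:
  commands:
    - {"translation": [-2,4,-3],"yaw": 0,"grip": 0.5}
    - {"translation": [0,0,0],"yaw": 0,"grip": 1}
    - {"translation": [0,0,0],"yaw": 0,"grip": 1}
    - {"translation": [0,0,0],"yaw": 0,"grip": 1}
    - {"translation": [0,0,0],"yaw": 0,"grip": 1}
    - {"translation": [0,0,0],"yaw": 0,"grip": 1}
    - {"translation": [0,0,0],"yaw": 0,"grip": 1}
  newtons: 20

```text
clock: 37.43
ee_pos: [0.4284, -0.3256, 0.0947]
tcp_rot: [-1.403, 0.715, -0.757]
force: [1.5, -2.5, -3.3]
grip_width: 0.15
```

```bash
python3 - <<'E'
from h import *
go(.4285,-.327,.090,-.93-1.35)
E
```

```text
t 37.43 tcp [ 0.4284 -0.3256  0.0947] a -0.9494 tilt [0.0405 0.0215] F [ 1.5 -2.5 -3.3] grip 13.8 q7 -0.52
world d [ 0.1 -1.4 -4.7] tool d mm [ 1.2  4.7 -0.9]
yaw 1.331
```

Call:
play_rows:
  commands:
    - {"translation": [0,0,0],"yaw": 0.1,"grip": 1}
    - {"translation": [0,0,0],"yaw": 0.11,"grip": 1}
    - {"translation": [0,0,0],"yaw": 0.11,"grip": 1}
    - {"translation": [0,0,0],"yaw": 0.11,"grip": 1}
    - {"translation": [0,0,0],"yaw": 0.11,"grip": 1}
    - {"translation": [0,0,0],"yaw": 0.11,"grip": 1}
    - {"translation": [0,0,0],"yaw": 0.11,"grip": 1}

```text
clock: 38.02
ee_pos: [0.4287, -0.3269, 0.0948]
tcp_rot: [-1.076, 1.312, -1.335]
force: [-1.0, 0.4, -2.1]
grip_width: 0.15
```

```bash
python3 - <<'E'
from h import *
go(.4285,-.327,.090,-.95-1.35)
E
```

```text
t 38.02 tcp [ 0.4287 -0.3269  0.0948] a -1.7404 tilt [0.0432 0.019 ] F [-1.   0.4 -2.1] grip 13.8 q7 -1.2
world d [-0.2 -0.1 -4.8] tool d mm [ 0.2  4.8 -0.3]
yaw 0.56
```

Call:
play_rows:
  commands:
    - {"translation": [0,0,0],"yaw": 0.11,"grip": 1}
    - {"translation": [0,0,0],"yaw": 0.11,"grip": 1}
    - {"translation": [0,0,0],"yaw": 0.11,"grip": 1}
    - {"translation": [0,0,0],"yaw": 0.11,"grip": 1}
    - {"translation": [0,0,0],"yaw": 0.09,"grip": 1}
    - {"translation": [0,0,0],"yaw": 0,"grip": 1}

```text
clock: 38.52
ee_pos: [0.4282, -0.3275, 0.0948]
tcp_rot: [-0.723, 1.705, -1.71]
force: [-0.3, 1.0, -0.4]
grip_width: 0.152
```

```bash
python3 - <<'E'
from h import *
go(.4285,-.327,.090,-.95-1.35);snap("wrist","w39")
E
```

```text
t 38.52 tcp [ 0.4282 -0.3275  0.0948] a -2.2981 tilt [0.0425 0.0163] F [-0.3  1.  -0.4] grip 14.0 q7 -1.68
world d [ 0.3  0.5 -4.8] tool d mm [-0.4  4.8 -0.3]
yaw 0.002
```

View pics/w39.png

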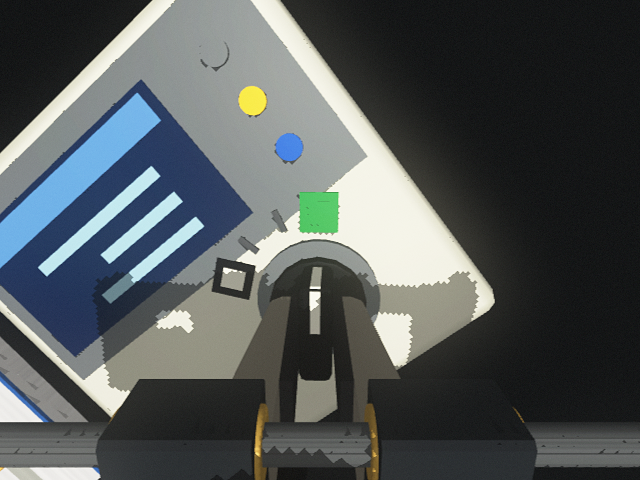

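Call:
play_rows:
  commands:
    - {"translation": [0,0,0],"yaw": 0,"grip": 0.7}
    - {"translation": [0,0,0],"yaw": 0,"grip": 0.7}
    - {"translation": [0,0,0],"yaw": 0,"grip": 0.7}
    - {"translation": [0,0,0],"yaw": 0,"grip": 0.7}
    - {"translation": [0,0,0],"yaw": 0,"grip": 0.7}
    - {"translation": [0,0,0],"yaw": 0,"grip": 0.7}
    - {"translation": [0,0,0],"yaw": 0,"grip": 0.7}
    - {"translation": [0,0,0],"yaw": 0,"grip": 0.7}
    - {"translation": [0,0,0],"yaw": 0,"grip": 0.7}
    - {"translation": [0,0,0],"yaw": 0,"grip": 0.7}
    - {"translation": [0,0,0],"yaw": 0,"grip": 0.7}
    - {"translation": [0,0,0],"yaw": 0,"grip": 0.7}

```text
clock: 39.57
ee_pos: [0.4294, -0.3285, 0.0957]
tcp_rot: [-0.729, 1.694, -1.704]
force: [-0.4, -0.4, 0.4]
grip_width: 0.302
```

```bash
python3 - <<'E'
from h import *
st();snap("wrist","w40");snap("side","s3",(270,90,400,300),2.857)
E
```

```text
t 39.57 tcp [ 0.4294 -0.3285  0.0957] a -2.2862 tilt [0.0456 0.0152] F [-0.4 -0.4  0.4] grip 27.7 q7 -1.67
```

View pics/w40.png

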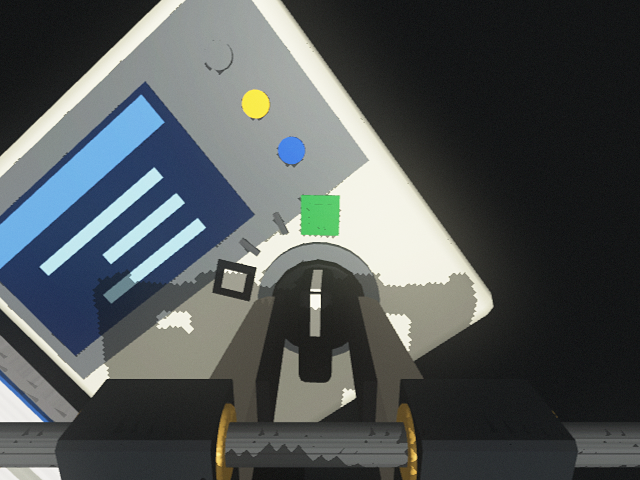

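View pics/s3.png

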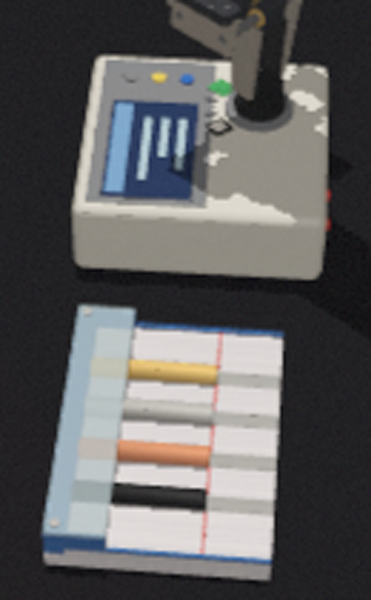

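Call:
play_rows:
  commands:
    - {"translation": [0,0,0],"yaw": 0,"grip": 0.7}
    - {"translation": [0,0,0],"yaw": 0,"grip": 0.7}
    - {"translation": [0,0,0],"yaw": 0,"grip": 0.7}
    - {"translation": [0,0,0],"yaw": 0,"grip": 0.7}
    - {"translation": [0,0,0],"yaw": 0,"grip": 0.7}
    - {"translation": [0,0,0],"yaw": 0,"grip": 0.7}
    - {"translation": [0,0,0],"yaw": 0,"grip": 0.7}
    - {"translation": [0,0,0],"yaw": 0,"grip": 0.7}
    - {"translation": [0,0,0],"yaw": 0,"grip": 0.7}
    - {"translation": [0,0,0],"yaw": 0,"grip": 0.7}
    - {"translation": [0,0,0],"yaw": 0,"grip": 0.7}
    - {"translation": [0,0,0],"yaw": 0,"grip": 0.7}

```text
clock: 40.67
ee_pos: [0.4295, -0.3285, 0.0957]
tcp_rot: [-0.73, 1.694, -1.704]
force: [0.4, -0.3, -0.0]
grip_width: 0.298
```

Call:
play_rows:
  commands:
    - {"translation": [0,0,0],"yaw": 0,"grip": 0.7}
    - {"translation": [0,0,0],"yaw": 0,"grip": 0.7}
    - {"translation": [0,0,0],"yaw": 0,"grip": 0.7}
    - {"translation": [0,0,0],"yaw": 0,"grip": 0.7}
    - {"translation": [0,0,0],"yaw": 0,"grip": 0.7}
    - {"translation": [0,0,0],"yaw": 0,"grip": 0.7}
    - {"translation": [0,0,0],"yaw": 0,"grip": 0.7}
    - {"translation": [0,0,0],"yaw": 0,"grip": 0.7}
    - {"translation": [0,0,0],"yaw": 0,"grip": 0.7}
    - {"translation": [0,0,0],"yaw": 0,"grip": 0.7}
    - {"translation": [0,0,0],"yaw": 0,"grip": 0.7}
    - {"translation": [0,0,0],"yaw": 0,"grip": 0.7}

```text
clock: 41.67
ee_pos: [0.4294, -0.3285, 0.0957]
tcp_rot: [-0.73, 1.694, -1.704]
force: [0.5, -0.3, 0.6]
grip_width: 0.302
```

Call:
play_rows:
  commands:
    - {"translation": [0,0,0],"yaw": 0,"grip": 0.7}
    - {"translation": [0,0,0],"yaw": 0,"grip": 0.7}
    - {"translation": [0,0,0],"yaw": 0,"grip": 0.7}
    - {"translation": [0,0,0],"yaw": 0,"grip": 0.7}
    - {"translation": [0,0,0],"yaw": 0,"grip": 0.7}
    - {"translation": [0,0,0],"yaw": 0,"grip": 0.7}
    - {"translation": [0,0,0],"yaw": 0,"grip": 0.7}
    - {"translation": [0,0,0],"yaw": 0,"grip": 0.7}
    - {"translation": [0,0,0],"yaw": 0,"grip": 0.7}
    - {"translation": [0,0,0],"yaw": 0,"grip": 0.7}
    - {"translation": [0,0,0],"yaw": 0,"grip": 0.7}
    - {"translation": [0,0,0],"yaw": 0,"grip": 0.7}

```text
clock: 42.67
ee_pos: [0.4295, -0.3285, 0.0958]
tcp_rot: [-0.729, 1.694, -1.704]
force: [0.6, -0.6, 0.5]
grip_width: 0.302
```

Call:
play_rows:
  commands:
    - {"translation": [0,0,0],"yaw": 0,"grip": 0.7}
    - {"translation": [0,0,0],"yaw": 0,"grip": 0.7}
    - {"translation": [0,0,0],"yaw": 0,"grip": 0.7}
    - {"translation": [0,0,0],"yaw": 0,"grip": 0.7}
    - {"translation": [0,0,0],"yaw": 0,"grip": 0.7}
    - {"translation": [0,0,0],"yaw": 0,"grip": 0.7}
    - {"translation": [0,0,0],"yaw": 0,"grip": 0.7}
    - {"translation": [0,0,0],"yaw": 0,"grip": 0.7}
    - {"translation": [0,0,0],"yaw": 0,"grip": 0.7}
    - {"translation": [0,0,0],"yaw": 0,"grip": 0.7}
    - {"translation": [0,0,0],"yaw": 0,"grip": 0.7}
    - {"translation": [0,0,0],"yaw": 0,"grip": 0.7}

```text
clock: 43.67
ee_pos: [0.4295, -0.3285, 0.0958]
tcp_rot: [-0.73, 1.694, -1.704]
force: [-0.6, 0.6, 0.5]
grip_width: 0.301
```

Call:
play_rows:
  commands:
    - {"translation": [0,0,0],"yaw": 0,"grip": 0.7}
    - {"translation": [0,0,0],"yaw": 0,"grip": 0.7}
    - {"translation": [0,0,0],"yaw": 0,"grip": 0.7}
    - {"translation": [0,0,0],"yaw": 0,"grip": 0.7}
    - {"translation": [0,0,0],"yaw": 0,"grip": 0.7}
    - {"translation": [0,0,0],"yaw": 0,"grip": 0.7}

```text
clock: 44.17
ee_pos: [0.4294, -0.3285, 0.0957]
tcp_rot: [-0.73, 1.694, -1.704]
force: [0.4, 0.6, 1.0]
grip_width: 0.303
```

```bash
python3 - <<'E'
from h import *
go(.4285,-.327,.092,-2.30);snap("wrist","w41")
E
```

```text
t 44.17 tcp [ 0.4294 -0.3285  0.0957] a -2.286 tilt [0.0456 0.0152] F [0.4 0.6 1. ] grip 27.9 q7 -1.67
world d [-0.9  1.5 -3.7] tool d mm [-0.3  3.7 -1.8]
yaw 0.014
```

View pics/w41.png

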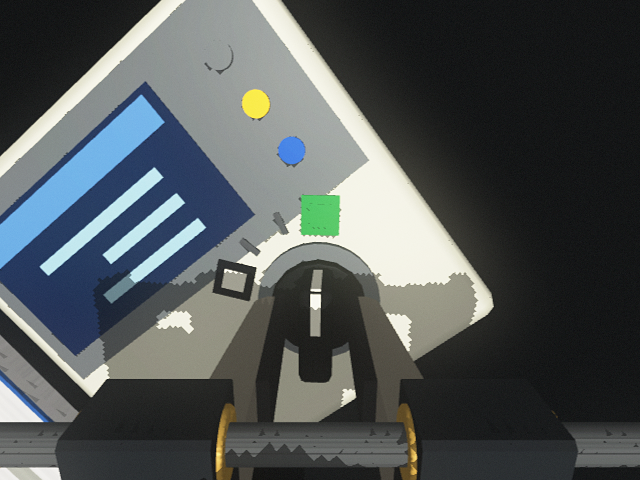

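5.6 s on green have passed. Now I'll grip and turn back to standby.

Call:
play_rows:
  commands:
    - {"translation": [0,3,-1],"yaw": 0.01,"grip": 1}
    - {"translation": [0,0,0],"yaw": 0,"grip": 1}
    - {"translation": [0,0,0],"yaw": 0,"grip": 1}
    - {"translation": [0,0,0],"yaw": 0,"grip": 1}
    - {"translation": [0,0,0],"yaw": 0,"grip": 1}
    - {"translation": [0,0,0],"yaw": -0.1,"grip": 1}
    - {"translation": [0,0,0],"yaw": -0.11,"grip": 1}
    - {"translation": [0,0,0],"yaw": -0.11,"grip": 1}
    - {"translation": [0,0,0],"yaw": -0.11,"grip": 1}
    - {"translation": [0,0,0],"yaw": -0.11,"grip": 1}
    - {"translation": [0,0,0],"yaw": -0.11,"grip": 1}
    - {"translation": [0,0,0],"yaw": -0.11,"grip": 1}

```text
clock: 45.22
ee_pos: [0.4294, -0.3264, 0.0927]
tcp_rot: [-1.196, 1.133, -1.17]
force: [-0.3, 0.8, 1.2]
grip_width: 0.154
```

```bash
python3 - <<'E'
from h import *
go(.4285,-.327,.092,-.945)
E
```

```text
t 45.22 tcp [ 0.4294 -0.3264  0.0927] a -1.5031 tilt [0.0451 0.016 ] F [-0.3  0.8  1.2] grip 14.1 q7 -1.0
world d [-0.9 -0.6 -0.7] tool d mm [ 0.6  0.6 -0.9]
yaw -0.558
```

Call:
play_rows:
  commands:
    - {"translation": [0,0,0],"yaw": -0.11,"grip": 1}
    - {"translation": [0,0,0],"yaw": -0.11,"grip": 1}
    - {"translation": [0,0,0],"yaw": -0.11,"grip": 1}
    - {"translation": [0,0,0],"yaw": -0.11,"grip": 1}
    - {"translation": [0,0,0],"yaw": -0.09,"grip": 1}
    - {"translation": [0,0,0],"yaw": 0,"grip": 1}
    - {"translation": [0,0,0],"yaw": 0,"grip": 1}

```text
clock: 45.8
ee_pos: [0.4289, -0.3251, 0.0926]
tcp_rot: [-1.404, 0.71, -0.759]
force: [0.5, 0.5, 0.4]
grip_width: 0.151
```

```bash
python3 - <<'E'
from h import *
go(.4285,-.327,.092,-.945);snap("wrist","w42")
E
```

```text
t 45.8 tcp [ 0.4289 -0.3251  0.0926] a -0.9466 tilt [0.0439 0.0192] F [0.5 0.5 0.4] grip 13.9 q7 -0.53
world d [-0.4 -1.9 -0.6] tool d mm [ 1.3  0.6 -1.4]
yaw -0.002
```

View pics/w42.png

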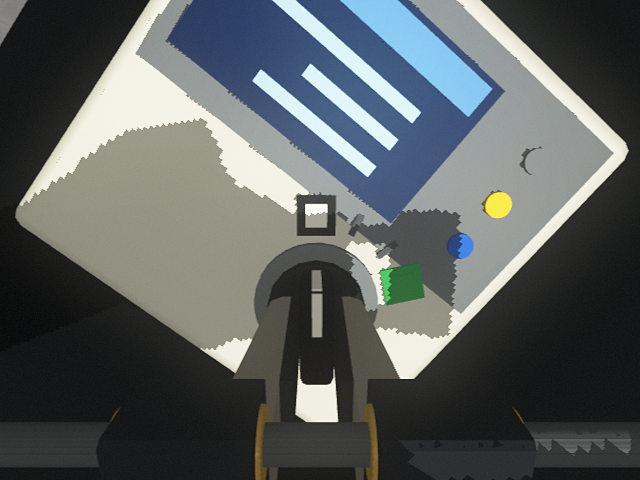

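Pointer on the white mark again. I'll release, rise and check everything.

Call:
play_rows:
  commands:
    - {"translation": [0,0,0],"yaw": 0,"grip": 0.5}
    - {"translation": [0,0,0],"yaw": 0,"grip": 0.5}
    - {"translation": [0,0,0],"yaw": 0,"grip": 0.5}
    - {"translation": [0,0,0],"yaw": 0,"grip": 0.5}
    - {"translation": [0,-20,0],"yaw": 0,"grip": 0.5}
    - {"translation": [0,-35,0],"yaw": 0,"grip": 0.5}
    - {"translation": [0,-35,0],"yaw": 0,"grip": 0.5}
    - {"translation": [0,-35,0],"yaw": 0,"grip": 0.5}
    - {"translation": [0,0,-20],"yaw": 0,"grip": 0.5}
    - {"translation": [0,0,0],"yaw": 0,"grip": 0.5}

```text
clock: 46.68
ee_pos: [0.4057, -0.3379, 0.2201]
tcp_rot: [-1.403, 0.718, -0.758]
force: [-0.8, -0.4, -0.4]
grip_width: 0.502
```

```bash
python3 - <<'E'
from h import *
st();snap("wrist","w43");snap("side","s4");snap("scene","c4",(100,180,460,370),2.2)
a=cv2.imread("pics/s4_full.png")[90:300,270:400];cv2.imwrite("pics/s4c.png",cv2.resize(a,None,fx=2.857,fy=2.857,interpolation=2))
E
```

```text
t 46.68 tcp [ 0.4057 -0.3379  0.2201] a -0.9512 tilt [0.039  0.0217] F [-0.8 -0.4 -0.4] grip 46.2 q7 -0.4
```

View pics/w43.png

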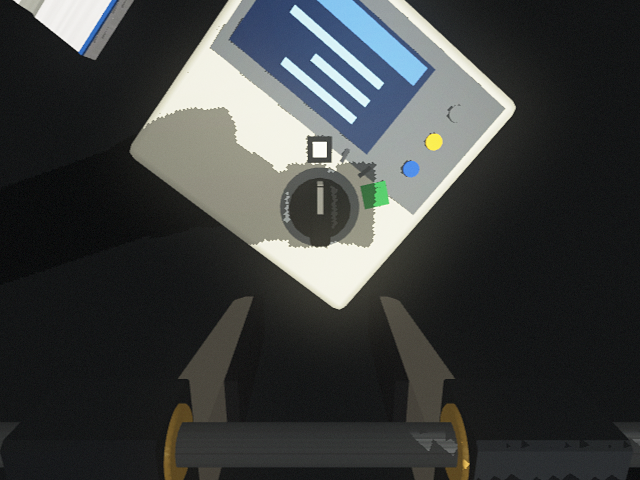

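View pics/s4.png

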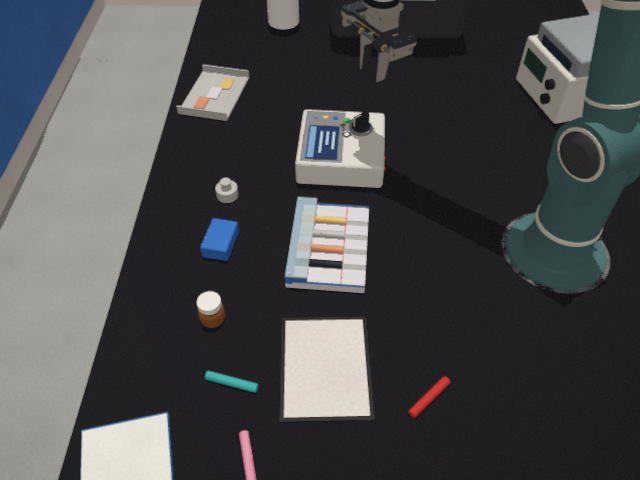

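View pics/c4.png

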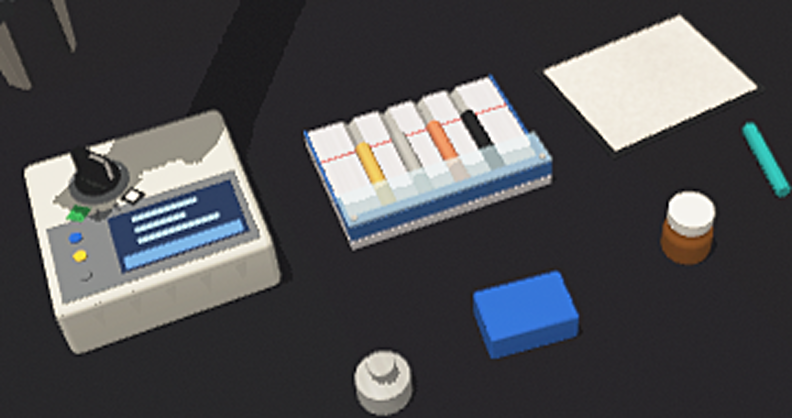

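View pics/s4c.png

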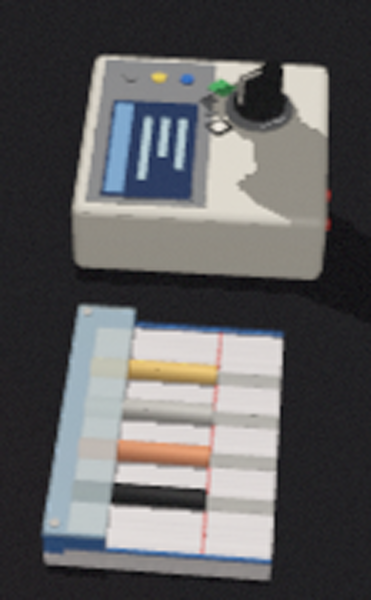

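The last pictures show the knob on white (319,150), all four rods level with the red line, and the jar, weight and box where they started. I'll hand the job in.

```bash
python3 -c "
from workcell import r
print(r.finish_job())"
```

```text
the job is handed in; nothing more can be done
None
```

The job is done and handed in at about 47 s on the robot's clock.

- **Selector:** I turned it from 0.45 to standby first. After loading I turned it to measure, where it stayed over 5 s, then turned it back. The last wrist picture shows the pointer on the white mark.
- **Rods:** All four were present. They went into grooves of their own: black at y = +63, copper at +21, steel at −21 and brass at −63. I pushed each one until the tool met a 4–11 N resistance. For black, copper and brass I pushed again and the tool did not move on.
- **Rod checks:** Before the reading I measured the near ends at fixture x = −31.9 to −32.1 mm; fully home is −32.5 mm. The final side picture shows all four still level with the red line.
- **Bystanders:** By eye, the jar, weight and blue box look unmoved in the final side and scene pictures.

**What did not go to plan:**
- The tool leaned by up to about 0.12 rad (7°) while working. I corrected for this by measuring before each grasp and placing.
- The steel rod jammed once mid-push and slipped a few millimetres in the grip. I raised the tool and finished the push.
- For steel, home rests on one contact reading and the near-end measurement, because I did not push it again.

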